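# Refill the cork block caddy and shelve it

### The arm

A 6-joint arm with a two-finger parallel gripper is mounted at the origin on the work surface. World frame = base frame: x ahead of the robot, y to its left, z up, the work surface at z = 0. Lengths are in m, angles in rad, forces in N, time in s.
With the tool pointing down it reaches from about 0.225 to 0.875 m from the base axis. Payload 3.4 kg.
Tool frame: the origin (TCP) lies on the centre line of the jaws, within the pads' length; the fingertips stand 22 mm ahead of it and the grasp point (between the pads) lies 3 mm ahead of it; z points along the fingers, y is the line along which they close (so a half turn about z gives the same grasp; the last joint's range is limited). The gripper opens to 85 mm and grips with 20 to 120 N. Pads are 22 mm wide; open, the fingers measure 114 mm over their backs; the gripper's body (76 mm by 85 mm) begins 54 mm behind the grasp point. The pads swing forward as they close: fully open they stand 13 mm farther back than shut.
Start: joints at [-1.37, 0.276, 1.505, -0, 1.361, -0.121], TCP at [0.182, -0.546, 0.253] pointing down, gripper open.
Joint ranges: [-2.89, 2.89], [-0.75, 2.08], [0.22, 2.7], [-1.18, 4.32], [0.11, 2.71], [-2.7, 2.7]. Speed limits (rad/s): [2.57, 2.57, 3.14, 3.14, 3.14, 3.14].

### API

Orientations are given as a unit quaternion [w, x, y, z].
In Python, from rig import manip gives the robot as it stands.
- The arm moves only by the shell command python3 steer.py FILE [OPENING] [FORCE], which reads ROWS from the file FILE. ROWS is one flat JSON list of numbers that holds 1 to 5 rows one after another, with no inner brackets; each row has 4 numbers: dx, dy, dz in m, then a turn about the tool's z in rad; each row shifts and turns the commanded pose from where the row before left it, along the tool's axes as they then stand; what a row does not reach is not made up. A row lasts 1/12 s, in which the tool goes at most 0.0417 m and 0.125 rad, less where a joint would pass 70% of its speed; a pose out of reach is approached as far as the arm can. OPENING is the finger opening in m, set as the command begins (- or left out keeps the last). The fingers move at their own pace and stop on an object; FORCE is the grip in N (left out, the last holds). Time passes only in rows, so rows that do not move let the fingers close. It prints the time, the measured TCP pose, the force, the opening and the grip force at its end. Input that does not fit is refused with a message, and nothing moves.
- manip.get_state(): the state, without advancing time (a new reading comes with each control period).
- manip.get_image(name): name is "scene" or "side" or "wrist"; returns a dict with "img" (400x640x3 uint8, red, green, blue), "camera_matrix" (3x3 intrinsics, pixels), "T" (4x4, takes a point from camera to world coordinates); the wrist camera has in their place "hand_eye" (4x4, takes a point from camera to tool coordinates, whose origin is the TCP and whose axes are the flange's). Camera axes: x right, y down, z forward; pixel columns grow to the right and rows downward; lengths in m; the calibration is good to about 2 mm. A picture is of the moment at which its call begins: read the wrist's pose just before it. There is no depth.
- manip.sign_off(): hands the job in; it is judged then, once.
The state is a dict: "clock": time; "qpos": joint angles; "qd": joint speeds; "effort": joint torques, N m; "position": TCP position; "ee_rot": TCP orientation; "contact_force": force on the tool from outside, world axes, zero at the start; "moment": the same for the moment, N m; "width": finger opening in m; "gripper_force": force on a finger pad.
Only numpy, scipy, OpenCV 4.12 (cv2) and the standard library are available. Lean on these libraries where they do the work, as an engineer would, in place of code of your own. Each camera call takes 0.05 s, during which the arm holds its last target. There are 200 camera calls.

### The job

Gather all the cork blocks, those lying on the table and those in the dispenser's chute, in the wooden caddy: for the chute, hold the caddy up under its lip and push the bar in with the caddy's end, catching the blocks as they slide off, and draw back so that the gate shuts with the caught blocks all in the caddy before you set it down. Nudge the boxes in the rack apart and put the caddy upright into the row, handle towards the robot, pushed back level with the boxes, which stay standing in the rack. Leave the jar, the brass weight and the brush where they are.

Things in the scene. Friction and masses are not known exactly. Their poses are not given: they have to be found in the camera images.
- dispenser: White block dispenser, fixed. Origin on the table straight below the lip (low end) of its chute; +x points away from the robot, up the chute: an open-topped polished channel, 42 mm wide inside, 170 mm long, rising 38 degrees. The foot (100 mm wide) starts at x = +60 mm; below the lip is free space. The gate's frame reaches x = -65 mm at 275 mm height: keep the gripper nearer the robot than that.
- lip (a point): Middle of the chute's lower edge, where the blocks drop off, 170 mm above the table; axes as the dispenser. A clear gate, sliding square to the chute, shuts it until the bar is pushed.
- bar (a joint): Travel in m of the sprung push bar under the lip: 0 = out, gate shut; 0.030 = fully in (towards dispenser +x), gate fully up. The gate rises 1.2 times the travel; the blocks pass from about 0.020. It takes 2 N to start, 4 N at the end, and springs back by itself when let go, shutting the gate.
- bar_face (a point): Centre of the push bar's front face: an upright dark steel plate 56 mm wide, 101 to 143 mm above the table. The face is 10 mm in front (-x) of the lip when out and 20 mm behind it when in. A level caddy with its underside about 80 mm above the table meets it with its plain end wall, below the lip.
- caddy: Dark wooden open caddy, loose, about 0.16 kg. Box 124 (x) x 76 (y) x 62 mm (z) outside, walls and floor 4 mm; origin at the centre of the box's underside. At its -x end an upright flat handle, 30 (x) x 12 (y) mm, stands from underside level to 105 mm, its centre at x = -77 mm. The +x end is plain. Starts on the table, handle towards the robot.
- caddy_handle (a point): Grip point in the caddy's handle: x = -77 mm, y = 0, z = 88 mm in the caddy frame (17 mm below the top of the handle).
- rack: Low white-painted rack, fixed, open to its -x (the robot's side). Origin: centre of its underside. Floor board 138 (x) x 300 (y) x 10 mm; end cheeks, 55 mm high, leave 280 mm inside (y = -140 to 140); back wall, 55 mm high, front face at x = 64 mm. In it stand four boxes with a gap of 35 to 45 mm between the middle two; they slide sideways easily, 96 mm of free room in all.
- box1: Cardboard storage box standing in the rack, number 1 counted from the rack's -y end: 124 (x) x 46 (y) x 62 mm (z), about 0.22 kg, loose. Origin at the centre of its underside; axes as the rack.
- box2: Cardboard storage box standing in the rack, number 2 counted from the rack's -y end: 124 (x) x 46 (y) x 62 mm (z), about 0.22 kg, loose. Origin at the centre of its underside; axes as the rack.
- box3: Cardboard storage box standing in the rack, number 3 counted from the rack's -y end: 124 (x) x 46 (y) x 62 mm (z), about 0.22 kg, loose. Origin at the centre of its underside; axes as the rack.
- box4: Cardboard storage box standing in the rack, number 4 counted from the rack's -y end: 124 (x) x 46 (y) x 62 mm (z), about 0.22 kg, loose. Origin at the centre of its underside; axes as the rack.
- chute_block1: Cork block waiting in the chute: 28 x 24 x 22 mm, 15 g, its origin at the centre of a 28 x 24 face (the underside at the start), z away from that face. The three lie in a file behind the gate, number 1 lowest.
- chute_block2: Cork block waiting in the chute: 28 x 24 x 22 mm, 15 g, its origin at the centre of a 28 x 24 face (the underside at the start), z away from that face. The three lie in a file behind the gate, number 1 lowest.
- chute_block3: Cork block waiting in the chute: 28 x 24 x 22 mm, 15 g, its origin at the centre of a 28 x 24 face (the underside at the start), z away from that face. The three lie in a file behind the gate, number 1 lowest.
- loose_block1: Cork block lying on the table (may be absent): 28 (x) x 24 (y) x 22 mm (z), 15 g, origin at the centre of its underside. Three to five such blocks lie about.
- loose_block2: Cork block lying on the table (may be absent): 28 (x) x 24 (y) x 22 mm (z), 15 g, origin at the centre of its underside. Three to five such blocks lie about.
- loose_block3: Cork block lying on the table (may be absent): 28 (x) x 24 (y) x 22 mm (z), 15 g, origin at the centre of its underside. Three to five such blocks lie about.
- loose_block4: Cork block lying on the table (may be absent): 28 (x) x 24 (y) x 22 mm (z), 15 g, origin at the centre of its underside. Three to five such blocks lie about.
- loose_block5: Cork block lying on the table (may be absent): 28 (x) x 24 (y) x 22 mm (z), 15 g, origin at the centre of its underside. Three to five such blocks lie about.
- loose_block6: Cork block lying on the table (may be absent): 28 (x) x 24 (y) x 22 mm (z), 15 g, origin at the centre of its underside. Three to five such blocks lie about.
- jar: Bystander: glass jar, 54 mm across, 85 mm high, loose, upright. Origin at the centre of its underside.
- weight: Bystander: brass cylinder weight, 50 mm across, 45 mm high, loose. Origin at the centre of its underside.
- brush: Bystander: paste brush 180 mm long lying on the table near the robot's right, loose.

How it is judged:
On the way, in this order (a step that is already met when the one before it is completed fails the run):
1. the caddy, held in the air under the lip of the chute, has the push bar in and the gate open (value of joint bar above 0.02 m and x of caddy in the frame of lip between -0.09 and -0.01 m and y of caddy in the frame of lip between -0.025 and 0.025 m and height (world z) of caddy above 0.04 m and angle between caddy's own z axis and vertical below 0.35 rad), for 0.1 s.
2. the gate is shut again and all the blocks of the chute are in the caddy, which is still held clear of the table (value of joint bar below 0.004 m and height (world z) of caddy above 0.03 m and x of chute_block1 in the frame of caddy between -0.062 and 0.062 m and y of chute_block1 in the frame of caddy between -0.038 and 0.038 m and z of chute_block1 in the frame of caddy between -0.002 and 0.062 m and x of chute_block2 in the frame of caddy between -0.062 and 0.062 m and y of chute_block2 in the frame of caddy between -0.038 and 0.038 m and z of chute_block2 in the frame of caddy between -0.002 and 0.062 m and x of chute_block3 in the frame of caddy between -0.062 and 0.062 m and y of chute_block3 in the frame of caddy between -0.038 and 0.038 m and z of chute_block3 in the frame of caddy between -0.002 and 0.062 m), for 0.2 s.
At the end, for the whole second after the job is handed in: Every cork block is in the caddy; the caddy is at rest, upright (0.08 rad) on the rack floor, in line (0.12 rad), handle to the front, at most 14 mm forward of the rack's origin; the boxes stand upright (0.12 rad) in the rack within 20 mm of its middle line; bar out (under 4 mm) (x of chute_block1 in the frame of caddy between -0.062 and 0.062 m and y of chute_block1 in the frame of caddy between -0.038 and 0.038 m and z of chute_block1 in the frame of caddy between -0.002 and 0.062 m and x of chute_block2 in the frame of caddy between -0.062 and 0.062 m and y of chute_block2 in the frame of caddy between -0.038 and 0.038 m and z of chute_block2 in the frame of caddy between -0.002 and 0.062 m and x of chute_block3 in the frame of caddy between -0.062 and 0.062 m and y of chute_block3 in the frame of caddy between -0.038 and 0.038 m and z of chute_block3 in the frame of caddy between -0.002 and 0.062 m and x of loose_block1 in the frame of caddy between -0.062 and 0.062 m and y of loose_block1 in the frame of caddy between -0.038 and 0.038 m and z of loose_block1 in the frame of caddy between -0.002 and 0.062 m and x of loose_block2 in the frame of caddy between -0.062 and 0.062 m and y of loose_block2 in the frame of caddy between -0.038 and 0.038 m and z of loose_block2 in the frame of caddy between -0.002 and 0.062 m and x of loose_block3 in the frame of caddy between -0.062 and 0.062 m and y of loose_block3 in the frame of caddy between -0.038 and 0.038 m and z of loose_block3 in the frame of caddy between -0.002 and 0.062 m and x of loose_block4 in the frame of caddy between -0.062 and 0.062 m and y of loose_block4 in the frame of caddy between -0.038 and 0.038 m and z of loose_block4 in the frame of caddy between -0.002 and 0.062 m and x of loose_block5 in the frame of caddy between -0.062 and 0.062 m and y of loose_block5 in the frame of caddy between -0.038 and 0.038 m and z of loose_block5 in the frame of caddy between -0.002 and 0.062 m and x of loose_block6 in the frame of caddy between -0.062 and 0.062 m and y of loose_block6 in the frame of caddy between -0.038 and 0.038 m and z of loose_block6 in the frame of caddy between -0.002 and 0.062 m and x of caddy in the frame of rack above -0.014 m and y of caddy in the frame of rack between -0.105 and 0.105 m and z of caddy in the frame of rack between 0.006 and 0.015 m and angle between the x axis of caddy and the x axis of rack, either way round below 0.12 rad and angle between caddy's own z axis and vertical below 0.08 rad and linear speed of caddy below 0.02 m/s and x of box1 in the frame of rack between -0.02 and 0.02 m and y of box1 in the frame of rack between -0.122 and 0.122 m and z of each of box1, box2, box3, box4 in the frame of rack below 0.016 m and angle between each of box1, box2, box3, box4's own z axis and vertical below 0.12 rad and x of box2 in the frame of rack between -0.02 and 0.02 m and y of box2 in the frame of rack between -0.122 and 0.122 m and x of box3 in the frame of rack between -0.02 and 0.02 m and y of box3 in the frame of rack between -0.122 and 0.122 m and x of box4 in the frame of rack between -0.02 and 0.02 m and y of box4 in the frame of rack between -0.122 and 0.122 m and value of joint bar below 0.004 m); the robot touches nothing.
It fails at once if the jar is pushed more than 30 mm from its place (distance of jar from where it was at the start of the episode above 0.03 m).
It fails at once if the brass weight is pushed more than 30 mm from its place (distance of weight from where it was at the start of the episode above 0.03 m).
It fails at once if the brush is pushed more than 30 mm from its place (distance of brush from where it was at the start of the episode above 0.03 m).
Of loose_block1, loose_block2, loose_block3, loose_block4, loose_block5, loose_block6 only 3 to 5 are there at a start; the rules pass over those that are not, and their reading is None.
At some moment in a run one of loose_block1, loose_block2, loose_block3, loose_block4, loose_block5, loose_block6 may be knocked a few centimetres aside while the robot is not near it.
It also fails if it takes over 210 s, if anything falls off the work surface, if the arm or the gripper's body presses on something with over 40 N, if the wrist force passes 120 N, or if a joint passes its speed limit or range.

## Working session

There is one attempt and no reset: what is moved stays moved. The work goes in short steps, Python scripts to look and compute and a shell command to move; the robot and the scene stay as the last step left them, time stands still between calls to the robot, and variables do not carry over. Pictures are saved under pics/ and viewed, at most 14 in all, crops included, and the job is handed in when it is done.

```bash
ls; mkdir -p pics
cat > h.py <<'E'
import numpy as np, cv2, sys
from rig import manip
from scipy.spatial.transform import Rotation as R
def grab(name):
    s=manip.get_state(); d=manip.get_image(name)
    if 'T' in d: T=np.array(d['T'])
    else:
        q=s['ee_rot']; W=np.eye(4); W[:3,:3]=R.from_quat([q[1],q[2],q[3],q[0]]).as_matrix(); W[:3,3]=s['position']; T=W@np.array(d['hand_eye'])
    return d['img'],np.array(d['camera_matrix']),T
def ray(K,T,u,v,z):
    d=T[:3,:3]@np.linalg.solve(K,[u,v,1.]); o=T[:3,3]; return o+d*(z-o[2])/d[2]
def proj(K,T,p):
    c=np.linalg.inv(T)@np.append(p,1); q=K@c[:3]; return q[:2]/q[2]
def save(n,img): cv2.imwrite('pics/'+n+'.png',img[:,:,::-1])
def tool(dp):
    "world vector -> tool axes"
    q=manip.get_state()['ee_rot']; return R.from_quat([q[1],q[2],q[3],q[0]]).as_matrix().T@np.array(dp)
E
python3 - <<'E'
from h import *
for n in ('scene','side'):
    i,K,T=grab(n); save(n+'0',i); print(n,K.round(1).tolist(),T.round(3).tolist())
s=manip.get_state(); print(s)
E
```

```text
pics
rig.py
steer.py
scene [[384.3, 0.0, 317.5], [0.0, 384.3, 207.6], [0.0, 0.0, 1.0]] [[-0.741, 0.539, -0.401, 0.943], [0.671, 0.598, -0.437, 0.482], [0.004, -0.593, -0.805, 1.048], [0.0, 0.0, 0.0, 1.0]]
side [[515.4, 0.0, 320.5], [0.0, 515.4, 202.7], [0.0, 0.0, 1.0]] [[-0.992, -0.077, 0.098, 0.37], [-0.123, 0.5, -0.857, 1.199], [0.018, -0.862, -0.506, 0.836], [0.0, 0.0, 0.0, 1.0]]
{'clock': 0.1, 'qpos': array([-1.36997048e+00,  2.76541475e-01,  1.50601266e+00, -1.14954667e-05,
        1.36068889e+00, -1.21030916e-01]), 'qd': array([ 3.92876088e-04, -2.01416663e-03, -3.90174504e-03, -7.17569815e-04,
        1.38747360e-03, -5.96770198e-05]), 'effort': array([ 1.83150805e-03, -4.17699587e+01, -2.46405655e+01, -2.74306076e-04,
        5.79411324e-03,  2.15067985e-06]), 'position': array([ 0.18177626, -0.54505486,  0.25251819]), 'ee_rot': array([-8.24302491e-04,  9.87078421e-01,  1.60235794e-01, -3.85298584e-05]), 'contact_force': array([ 0.00512202,  0.37558641, -0.92156611]), 'moment': array([ 0.02511803,  0.00048801, -0.06044411]), 'gripper_force': 0.0, 'width': 0.08539437669579661}
```

View pics/scene0.png

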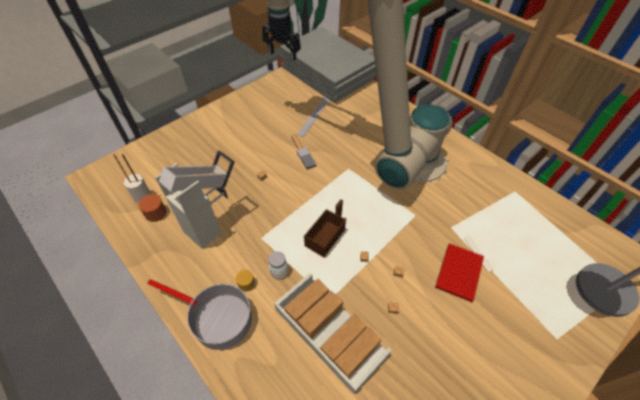

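View pics/side0.png

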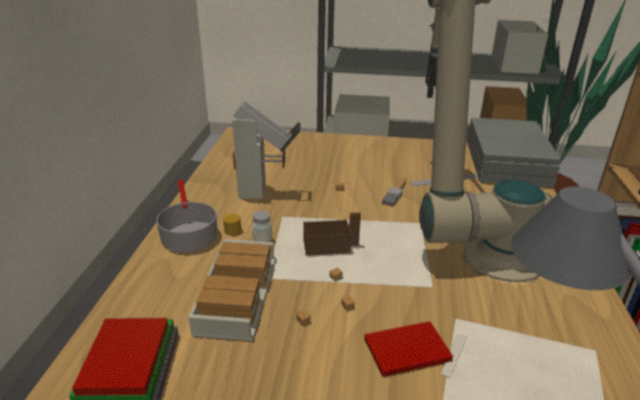

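The scene camera shows the caddy at (325,232) with its handle at (340,210). Cork blocks are at (262,176), (364,256), (398,272) and (393,308). The dispenser is at (195,200), the rack at (332,332), the jar at (278,264) and the weight at (245,280). The side view agrees.

```bash
python3 - <<'E'
from h import *
pts={'scene':{'b1':(262,176),'b2':(364,256),'b3':(398,272),'b4':(393,308)},'side':{'b1':(340,187),'b2':(336,273),'b3':(348,303),'b4':(303,318)}}
for n in pts:
    i,K,T=grab(n); hsv=cv2.cvtColor(i,cv2.COLOR_RGB2HSV)
    for k,(u,v) in pts[n].items():
        print(n,k,hsv[v,u],hsv[v-12,u-12],ray(K,T,u,v,.011).round(3))
    if n=='scene':
        for k,p,z in [('handletop',(340,203),.105),('caddy far L',(306,240),.062),('caddy far R',(323,253),.062),('near R',(345,227),.062),('near L',(326,213),.062),
          ('rack cornerA',(277,308),.0),('rackB',(354,387),0),('rackC',(389,350),.055),('rackD',(307,277),.055),('jar top',(278,256),.085),('weight',(245,276),.045),('brush',(305,155),.01),('disp foot',(208,246),0),('gate',(225,165),.25)]:
            print(k,ray(K,T,*p,z).round(3))
i,K,T=grab('wrist'); save('w0',i)
E
echo '[0.035, -0.0125, 0, 0, 0.035, -0.0125, 0, 0, 0.035, -0.0125, 0, 0, 0.035, -0.0125, 0, 0, 0.035, -0.0125, 0, 0]' > path.dat && python3 steer.py path.dat .06; echo '[0.035, -0.0125, 0, 0, 0.035, -0.0125, 0, 0, 0, 0, 0, 0.107, 0, 0, 0, 0.107, 0, 0, 0, 0.107]' > path.dat && python3 steer.py path.dat
python3 - <<'E'
from h import *
d=manip.get_image('wrist');print(np.array(d['hand_eye']).round(3).tolist(),np.array(d['camera_matrix']).round(1).tolist())
i,K,T=grab('wrist'); save('w1',i)
E
```

```text
clock: 0.67
position: [0.3291, -0.4296, 0.2533]
ee_rot: [-0.0, 0.987, 0.16, 0.0]
contact_force: [0.3, -0.7, -0.3]
width: 0.06
gripper_force: 0.0
clock: 1.08
position: [0.3874, -0.3841, 0.2532]
ee_rot: [-0.0, 1.0, -0.001, -0.0]
contact_force: [-0.5, -0.3, 0.1]
width: 0.0601
gripper_force: 0.0
[[0.0, -0.949, -0.316, 0.082], [1.0, 0.0, -0.0, -0.001], [0.0, -0.316, 0.949, -0.119], [0.0, 0.0, 0.0, 1.0]] [[301.8, 0.0, 322.0], [0.0, 301.8, 198.1], [0.0, 0.0, 1.0]]
```

View pics/w1.png

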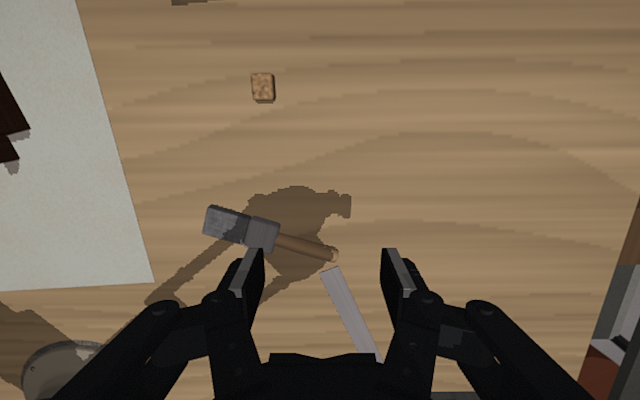

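The wrist view shows the loose block at (262,87), roughly axis-aligned. The brush is at (250,228).

```bash
cat >> h.py <<'E'
def blk(img,K,T,u,v,w=28,z=.022):
    "cork block near pixel: centre of mask cast to mid-height, yaw of the long side of its rect"
    u,v=int(u),int(v); x0,y0=max(u-w,0),max(v-w,0); c=img[y0:v+w,x0:u+w]
    lab=cv2.cvtColor(c,cv2.COLOR_RGB2LAB).astype(float); b=np.concatenate([lab[0],lab[-1],lab[:,0],lab[:,-1]]); m=np.median(b,axis=0)
    dist=np.linalg.norm((lab-m)*[.5,1,1],axis=2); d8=np.clip(dist*4,0,255).astype(np.uint8)
    _,mk=cv2.threshold(cv2.medianBlur(d8,3),0,255,cv2.THRESH_OTSU)
    cs,_=cv2.findContours(mk,cv2.RETR_EXTERNAL,cv2.CHAIN_APPROX_NONE); k=max(cs,key=cv2.contourArea).reshape(-1,2)+[x0,y0]
    P=np.array([ray(K,T,a,b,z)[:2] for a,b in k]).astype(np.float32)
    (cx,cy),(a,b2),ang=cv2.minAreaRect(P*1000)
    if a<b2: ang+=90
    return np.array([cx,cy])/1000,(round(a,1),round(b2,1)),(ang+90)%180-90,k.mean(0)
E
python3 - <<'E'
from h import *
i,K,T=grab('wrist'); r=blk(i,K,T,262,87); print(r)
s=manip.get_state()['position']; print(s, tool([*(r[0]-s[:2]),.018-s[2]]))
E
```

```text
(array([ 0.4747309 , -0.32643652]), (17.5, 33.7), -39.12302017211914, array([269.44827586,  91.86206897]))
[ 0.38667548 -0.38482383  0.25319844] [ 0.08830559 -0.05803473  0.23519191]
```

Run:
```python
from h import *
i,K,T=grab('wrist')
hsv=cv2.cvtColor(i,cv2.COLOR_RGB2HSV)
for v in range(64,112,4): print(v,' '.join('%d/%d/%d'%tuple(hsv[v,u]) for u in range(242,286,4)))
for p in [(251,73),(273,73),(275,98),(252,99),(262,86)]: print(ray(K,T,*p,.022).round(4))
```

```text
64 17/92/144 16/94/144 16/94/144 16/94/144 16/94/144 16/94/144 16/93/145 16/94/144 16/94/144 17/94/144 16/94/144
68 16/94/149 17/93/148 16/95/148 16/96/149 16/93/148 16/95/148 17/94/147 17/94/147 16/95/148 16/95/148 17/94/147
72 17/93/148 16/91/148 17/95/145 16/107/122 16/112/118 16/111/120 16/112/114 15/109/122 17/94/141 16/94/139 17/96/138
76 17/93/142 16/93/142 16/94/135 15/112/148 15/112/143 15/107/159 16/111/154 15/110/156 14/152/37 16/92/144 16/94/144
80 16/95/142 16/95/143 17/92/147 15/110/148 15/111/142 15/113/136 14/115/129 15/112/141 14/137/41 16/93/145 17/93/145
84 16/92/149 16/94/149 16/92/153 15/111/154 15/112/148 15/111/142 15/113/135 15/110/150 14/140/40 16/92/152 17/93/151
88 17/93/153 17/93/154 17/92/156 15/111/147 15/109/152 15/116/128 16/105/168 15/110/151 13/130/51 16/93/157 17/92/156
92 17/92/155 17/95/156 17/93/156 15/118/95 15/112/146 15/117/133 15/112/139 16/110/160 14/130/57 17/90/158 17/90/158
96 17/92/153 17/92/155 17/92/156 15/113/140 16/106/163 15/111/145 16/106/166 15/111/142 14/127/56 17/90/159 17/93/157
100 17/92/155 16/90/155 17/90/155 17/93/162 17/101/96 17/99/98 17/100/97 16/103/97 16/99/113 17/91/157 17/91/157
104 17/91/162 17/91/162 17/90/162 16/90/162 17/91/163 16/89/164 17/90/164 17/91/163 17/89/163 16/90/162 17/92/161
108 17/90/164 17/90/164 17/89/163 17/91/163 17/91/163 17/91/163 17/90/164 17/92/158 17/92/155 17/92/156 17/92/156
[ 0.4934 -0.3073  0.022 ]
[ 0.4935 -0.3309  0.022 ]
[ 0.468  -0.3319  0.022 ]
[ 0.4669 -0.3065  0.022 ]
[ 0.4804 -0.3183  0.022 ]
```

```bash
python3 - <<'E'
s=open('h.py').read()
a=s.index("    lab=cv2"); b=s.index("    cs,_")
s=s[:a]+"    hsv=cv2.cvtColor(cv2.GaussianBlur(c,(3,3),0),cv2.COLOR_RGB2HSV); mk=cv2.inRange(hsv,(5,102,75),(25,255,255))\n"+s[b:]
open('h.py','w').write(s)
E
echo '[0.0312, -0.022, 0.02, 0, 0.0312, -0.022, 0.02, 0, 0.0312, -0.022, 0.02, 0, 0, 0, 0.04, 0, 0, 0, 0.04, 0]' > path.dat && python3 steer.py path.dat .06
python3 - <<'E'
from h import *
i,K,T=grab('wrist'); u=proj(K,T,[.480,-.319,.022]); r=blk(i,K,T,*u,60); print(u,r)
s=manip.get_state()['position']; print(s, tool([*(r[0]-s[:2]),.024-s[2]]))
E
```

```text
clock: 1.7
position: [0.4796, -0.3209, 0.1154]
ee_rot: [0.002, 1.0, 0.003, 0.002]
contact_force: [0.1, -0.9, -0.5]
width: 0.0603
gripper_force: 0.0
[320.13866266 212.15036062] (array([ 0.48536447, -0.3181572 ]), (31.8, 24.2), 0.2896870970726013, array([319.01550388, 205.08527132]))
[ 0.47384328 -0.31725984  0.10657459] [0.01234074 0.00166215 0.08244422]
```

```bash
echo '[0, 0, 0, 0, 0, 0, 0, 0]' > path.dat && python3 steer.py path.dat
python3 - <<'E'
from h import *
i,K,T=grab('wrist'); u=proj(K,T,[.480,-.319,.022]); r=blk(i,K,T,*u,60); print(u,r)
s=manip.get_state()['position']; print(s, tool([*(r[0]-s[:2]),.024-s[2]]))
E
```

```text
clock: 1.92
position: [0.4772, -0.3218, 0.116]
ee_rot: [0.0, 1.0, 0.001, 0.0]
contact_force: [0.6, -0.5, 1.4]
width: 0.06
gripper_force: 0.0
[319.30694231 208.5083305 ] (array([ 0.48480869, -0.31839526]), (32.2, 24.4), 1.7305312156677246, array([318.34848485, 202.3030303 ]))
[ 0.47799684 -0.32265553  0.11733734] [ 0.00656708 -0.00448013  0.09334458]
```

```bash
echo '[0.003, -0.001, 0.03, 0, 0, 0, 0.03, 0, 0, 0, 0.03, 0, 0, 0, 0, 0, 0, 0, 0, 0]' > path.dat && python3 steer.py path.dat .06; echo '[0, 0, 0, 0, 0, 0, 0, 0, 0, 0, 0, 0, 0, 0, 0, 0, 0, 0, 0, 0]' > path.dat && python3 steer.py path.dat 0 25
```

```text
clock: 2.38
position: [0.4804, -0.3211, 0.0266]
ee_rot: [0.0, 1.0, 0.0, 0.0]
contact_force: [-0.1, 0.3, 1.0]
width: 0.0602
gripper_force: 0.0
clock: 2.8
position: [0.4814, -0.3214, 0.0278]
ee_rot: [0.002, 1.0, 0.0, 0.002]
contact_force: [-0.6, 1.1, 6.9]
width: 0.0235
gripper_force: 25.6
```

```bash
echo '[0, 0, -0.04, 0, 0, 0, -0.04, 0, 0, -0.02, -0.035, 0, 0, -0.02, -0.035, 0, 0, -0.02, -0.035, 0]' > path.dat && python3 steer.py path.dat; echo '[0, -0.04, -0.01, 0, 0, -0.04, -0.01, 0, 0, -0.04, -0.01, 0, 0, -0.04, -0.01, 0, 0, -0.04, -0.01, 0]' > path.dat && python3 steer.py path.dat;echo '[0, -0.04, 0, 0, 0, -0.04, 0, 0, 0, 0, 0, 0, 0, 0, 0, 0]' > path.dat && python3 steer.py path.dat
python3 - <<'E'
from h import *
i,K,T=grab('wrist'); save('w2',i)
E
```

```text
clock: 3.22
position: [0.4798, -0.2596, 0.2132]
ee_rot: [0.001, 1.0, -0.0, 0.001]
contact_force: [0.6, 0.1, -0.4]
width: 0.0235
gripper_force: 24.8
clock: 3.63
position: [0.4793, -0.0583, 0.262]
ee_rot: [0.0, 1.0, 0.0, 0.001]
contact_force: [0.3, -0.6, 1.7]
width: 0.0232
gripper_force: 24.8
clock: 3.97
position: [0.4794, 0.0218, 0.2614]
ee_rot: [0.0, 1.0, 0.003, 0.001]
contact_force: [0.5, -0.3, 0.4]
width: 0.0232
gripper_force: 24.8
```

View pics/w2.png

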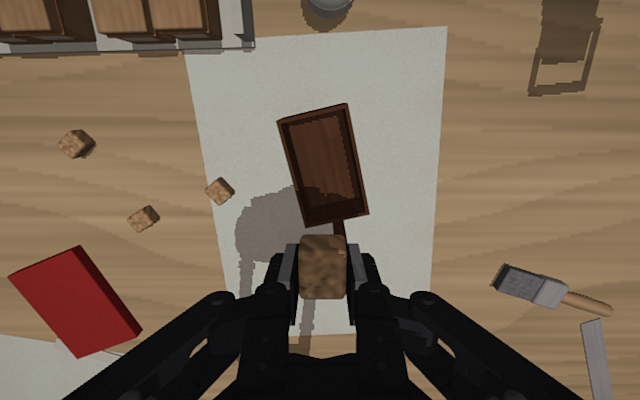

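The caddy's rim corners are at about (277,121), (347,103), (369,213) and (304,226). The blocks are at (77,144), (145,218) and (220,191), and the first block is held.

Run:
```python
from h import *
i,K,T=grab('wrist')
c=np.array([ray(K,T,*p,.062)[:2] for p in [(277,121),(347,103),(369,213),(304,226)]]); print(c.round(4),c.mean(0).round(4), np.linalg.norm(c-np.roll(c,1,0),axis=1).round(4))
f=(c[0]+c[1])/2-(c[2]+c[3])/2; print('yaw',np.arctan2(f[1],f[0]))
for p in [(77,144),(145,218),(220,191)]:
    r=blk(i,K,T,*p,24,.016); print(r)
```

```text
[[ 0.539   0.0672]
 [ 0.5569 -0.004 ]
 [ 0.4384 -0.0324]
 [ 0.4222  0.0413]] [0.4891 0.0181] [0.1197 0.0734 0.1218 0.0755]
yaw 0.22656414782426945
(array([0.50773199, 0.31838559]), (30.3, 40.3), -52.268375396728516, array([ 77.12, 141.96]))
(array([0.41118237, 0.2551402 ]), (24.8, 41.0), -57.756282806396484, array([141.94444444, 218.93055556]))
(array([0.44756647, 0.15467656]), (26.7, 25.7), 35.57946014404297, array([215.91803279, 191.62295082]))
```

```bash
echo '[-0.015, 0.0095, 0.03, 0, 0, 0, 0.04, -0.1135, 0, 0, 0.04, -0.1135, 0, 0, 0.04, 0, 0, 0, 0.04, 0]' > path.dat && python3 steer.py path.dat; echo '[0, 0, 0, 0, 0, 0, 0, 0, 0, 0, 0, 0]' > path.dat && python3 steer.py path.dat .038; echo '[0, 0, -0.04, 0, 0, 0, -0.04, 0, 0, 0, -0.04, 0, -0.03, 0, -0.04, 0, -0.03, 0, -0.02, 0]' > path.dat && python3 steer.py path.dat
python3 - <<'E'
from h import *
i,K,T=grab('wrist'); save('w3',i)
E
```

```text
clock: 4.48
position: [0.4651, 0.0083, 0.0693]
ee_rot: [0.001, 0.994, 0.112, 0.001]
contact_force: [0.6, -0.5, -0.7]
width: 0.0231
gripper_force: 24.8
clock: 4.73
position: [0.4662, 0.0092, 0.0717]
ee_rot: [0.0, 0.994, 0.113, 0.001]
contact_force: [-0.1, 0.0, 0.7]
width: 0.0381
gripper_force: 0.0
clock: 5.15
position: [0.4151, -0.0031, 0.2512]
ee_rot: [0.002, 0.993, 0.114, 0.007]
contact_force: [-0.1, -1.1, 0.6]
width: 0.0377
gripper_force: 0.0
```

View pics/w3.png

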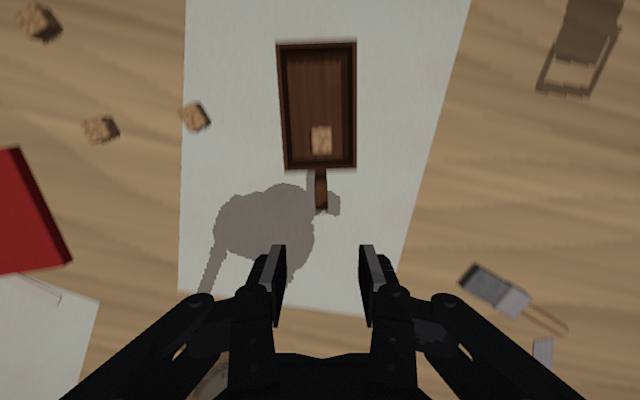

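The block lies in the handle end of the caddy. The rim corners are at about (277,43), (357,40), (356,168) and (285,170), with the handle at (321,195).

Run:
```python
from h import *
print(manip.get_state()['qpos'].round(3))
i,K,T=grab('wrist')
c=np.array([ray(K,T,*p,.062)[:2] for p in [(277,43),(357,40),(356,168),(285,170)]]); print(c.round(4),c.mean(0).round(4))
f=(c[0]+c[1])/2-(c[2]+c[3])/2; print('yaw',np.arctan2(f[1],f[0]))
g=cv2.cvtColor(i,cv2.COLOR_RGB2GRAY)
for v in (200,205,210): print(v,g[v,300:345:2])
print(g[170:225:2,321], [ray(K,T,321,v,.105).round(4)[:2] for v in (180,212)])
```

```text
[-0.177  0.015  1.827 -0.003  1.288  1.166]
[[ 0.528   0.0663]
 [ 0.5473 -0.0053]
 [ 0.4305 -0.0359]
 [ 0.4116  0.0363]] [0.4793 0.0153]
yaw 0.2539971023476147
200 [103 103 103 102 104 107 105 105  88  43  44  47  38  38  87 106 104 102
 105  96 163 165 162]
205 [105 107 103 105 105 106 104 103 101 103 104 104 104 105 103 105 102 105
 106  99 150 164 162]
210 [103 106 105 103 101 101 102 101 102 101 147 167 165 116 101 105 105 104
 101  95 153 163 162]
[ 31  54  56  55  52  50  50  50  49  50  47  43  41  43  44  47 109 104
 103 104 172 165 160 165 160 163 162 162] [array([ 4.203e-01, -4.000e-04]), array([ 0.3899, -0.0074])]
```

Run:
```python
from h import *
i,K,T=grab('wrist'); print(manip.get_state()['position'])
g=cv2.cvtColor(i,cv2.COLOR_RGB2GRAY); m=cv2.inRange(g,0,85); m[240:]=0; m[:,:240]=0; m[:,400:]=0
b=cv2.morphologyEx(cv2.morphologyEx(m,cv2.MORPH_CLOSE,np.ones((25,25))),cv2.MORPH_OPEN,np.ones((25,25)))
k=max(cv2.findContours(b,0,2)[0],key=cv2.contourArea); print(cv2.boundingRect(k))
P=np.array([ray(K,T,*p[0],.062)[:2] for p in k],np.float32); (cx,cy),wh,a=cv2.minAreaRect(P*1000); print(cx,cy,wh,a)
e=np.array([ray(K,T,321.5,v,.105)[:2] for v in (201.5,)]); print('handle rear top',e)
```

```text
[ 0.4118016  -0.00278221  0.2487215 ]
(277, 31, 81, 134)
488.29779052734375 17.749847412109375 (123.53074645996094, 74.8028793334961) 15.034191131591797
handle rear top [[ 0.40305143 -0.00459519]]
```

```bash
echo '[-0.011, 0.039, -0.01, 0, -0.011, 0.039, -0.01, 0, -0.011, 0.039, -0.01, 0, -0.011, 0.039, -0.01, 0, -0.011, 0.039, -0.01, 0]' > path.dat && python3 steer.py path.dat; for k in 1 2 3 4 5; do echo '[0, 0, 0, -0.1217, 0, 0, 0, -0.1217, 0, 0, 0, -0.1217, 0, 0, 0, -0.1217, 0, 0, 0, -0.1217]' > path.dat && python3 steer.py path.dat | head -1; done; echo '[0, 0, 0, -0.1217, 0, 0, 0, 0.122, 0, 0, 0, 0.122, 0, 0, 0, 0, 0, 0, 0, 0]' > path.dat && python3 steer.py path.dat;  python3 - <<'E'
from h import *
i,K,T=grab('wrist'); save('w4',i); print(manip.get_state()['qpos'].round(3))
E
```

```text
clock: 5.72
position: [0.402, -0.2063, 0.2951]
ee_rot: [0.001, 0.994, 0.114, 0.001]
contact_force: [2.2, -0.1, 0.4]
width: 0.0382
gripper_force: 0.0
clock: 6.13
clock: 6.55
clock: 6.97
clock: 7.38
clock: 7.8
clock: 8.22
position: [0.4022, -0.2045, 0.2941]
ee_rot: [0.001, -0.005, 1.0, -0.0]
contact_force: [0.3, 0.1, 0.6]
width: 0.0377
gripper_force: 0.0
[-0.625  0.063  1.673 -0.     1.404 -2.205]
```

View pics/w4.png

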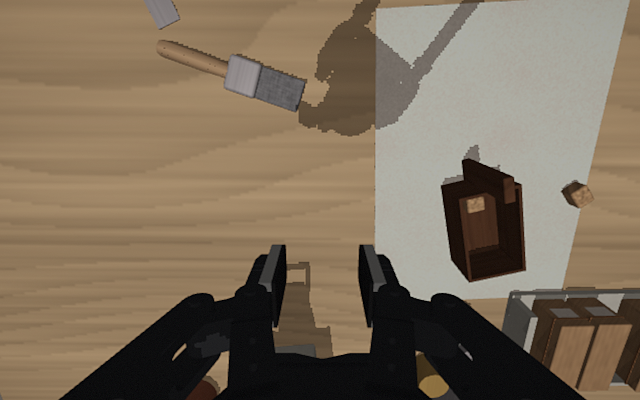

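The wrist is half turned and the gripper hides the dispenser. I'll step aside towards the caddy and look past it.

```bash
echo '[-0.006, 0.04, -0.004, 0, -0.006, 0.04, -0.004, 0, -0.006, 0.04, -0.004, 0, -0.006, 0.04, -0.004, 0, -0.006, 0.04, -0.004, 0]' > path.dat && python3 steer.py path.dat .06;echo '[0, 0, 0, 0, 0, 0, 0, 0]' > path.dat && python3 steer.py path.dat;  python3 - <<'E'
from h import *
i,K,T=grab('wrist'); s,Ks,Ts=grab('scene'); d,Kd,Td=grab('side')
w=cv2.resize(i[180:400,0:300],None,fx=1.33,fy=1.33)
a=cv2.resize(s[140:260,130:270],None,fx=2.85,fy=2.85); b=cv2.resize(d[90:210,210:350],None,fx=2.85,fy=2.85)
c=np.zeros((293+342,800,3),np.uint8); c[:w.shape[0],:w.shape[1]]=w; c[293:293+342,:399]=a[:342,:399]; c[293:293+342,401:800]=b[:342,:399]
save('disp',c[:600]); print(ray(K,T,320,200,0))
E
```

```text
clock: 8.68
position: [0.4305, -0.0023, 0.3141]
ee_rot: [0.001, -0.004, 1.0, -0.0]
contact_force: [1.6, -0.2, -0.5]
width: 0.0599
gripper_force: 0.0
clock: 8.85
position: [0.4307, -0.002, 0.314]
ee_rot: [0.001, -0.007, 1.0, -0.0]
contact_force: [0.0, -0.5, 0.3]
width: 0.0599
gripper_force: 0.0
[ 0.49792496 -0.00337146  0.        ]
```

View pics/disp.png

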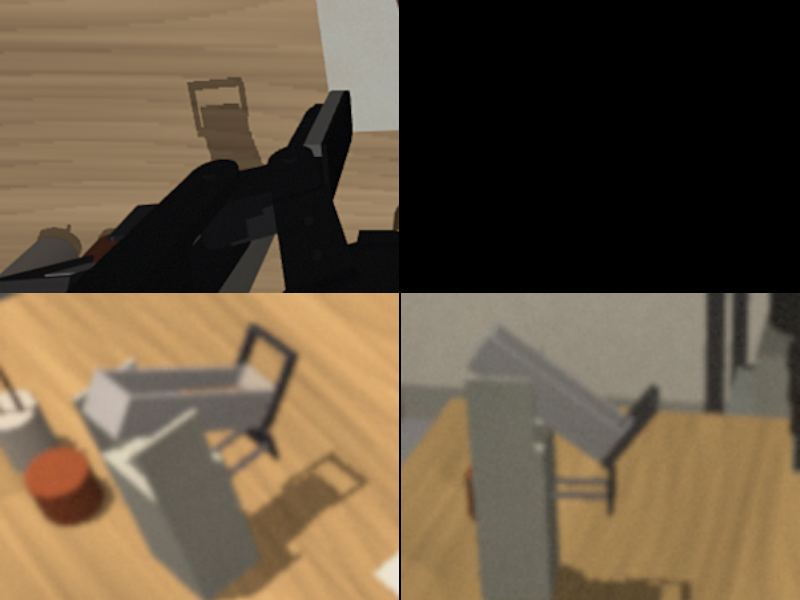

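Run:
```python
from h import *
s,K,T=grab('scene'); d,Kd,Td=grab('side')
S=lambda x,y,z: ray(K,T,130+x/2.85,140+(y-293)/2.85,z).round(4)
D=lambda x,y,z: ray(Kd,Td,210+(x-401)/2.85,90+(y-293)/2.85,z).round(4)
print('foot',S(257,555,0),S(210,598,0)); print('gate top',S(255,328,.275),S(293,355,.275))
print('gate bottom scene +y',S(277,456,.155)); print('gate top side',D(656,388,.275))
print('lip side',D(604,458,.17),'scene lip',S(270,432,.17)); print('bar side top/bot',D(613,466,.143),D(613,514,.101))
print('foot side',D(552,600,0.02), 'foot front',)
# side view col profile of the column bottom
sv=cv2.resize(d[120:220,225:300],None,fx=8,fy=6,interpolation=cv2.INTER_CUBIC); sc=cv2.resize(s[145:255,150:250],None,fx=5,fy=5,interpolation=cv2.INTER_CUBIC); save('d2',sv); save('d3',sc)
```

```text
foot [ 0.721  -0.2253  0.    ] [ 0.791  -0.2126  0.    ]
gate top [ 0.6331 -0.263   0.275 ] [ 0.6261 -0.2084  0.275 ]
gate bottom scene +y [ 0.6707 -0.2089  0.155 ]
gate top side [ 0.5945 -0.1944  0.275 ]
lip side [ 0.6602 -0.244   0.17  ] scene lip [ 0.6628 -0.2283  0.17  ]
bar side top/bot [ 0.6579 -0.2829  0.143 ] [ 0.652  -0.2472  0.101 ]
foot side [ 0.7109 -0.1857  0.02  ] foot front
```

View pics/d3.png

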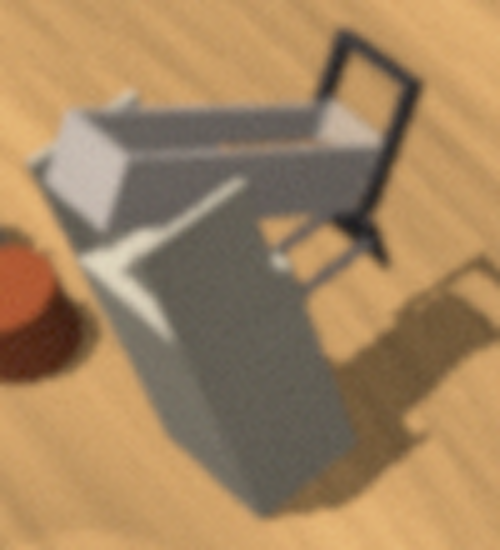

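View pics/d2.png

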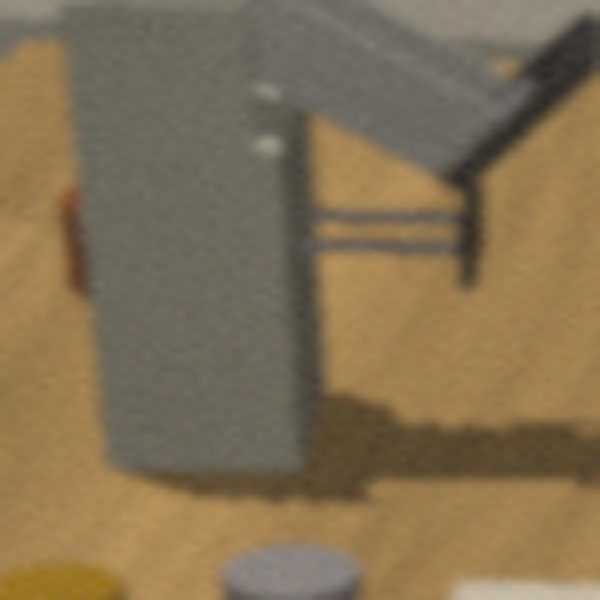

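Run:
```python
from h import *
s,K,T=grab('scene'); d,Kd,Td=grab('side')
P1=K@np.linalg.inv(T)[:3]; P2=Kd@np.linalg.inv(Td)[:3]
for n,a,b in [('gate top+y',(233,161.5),(298.2,123)),('wall low+y',(223,186),(280.6,149.7)),('foot f',(221,233),(262.5,198)),('foot r',(203,248.4),(239,197.8)),('bar low',(227.4,198),(283.5,167.8)),('chute top end +y upper',(175.6,176.2),(0,0))]:
    if b[0]:
        X=cv2.triangulatePoints(P1,P2,np.array(a,float).reshape(2,1),np.array(b,float).reshape(2,1)); X=(X[:3]/X[3]).ravel()
        print(n,X.round(4),'res',np.linalg.norm(proj(K,T,X)-a).round(2),ray(K,T,*a,0).round(3)[:2],ray(Kd,Td,*b,0).round(3)[:2])
print(ray(Kd,Td,265,186.7,0), ray(K,T,218,152,.245),ray(K,T,233,161,.245))
```

```text
gate top+y [ 0.6086 -0.2338  0.2562] res 3.24 [ 0.512 -0.454] [ 0.711 -0.881]
wall low+y [ 0.661  -0.2426  0.1653] res 0.73 [ 0.606 -0.38 ] [ 0.734 -0.595]
foot f [ 0.7211 -0.2211 -0.0019] res 0.09 [ 0.721 -0.22 ] [ 0.72  -0.218]
foot r [ 0.7959 -0.2096 -0.001 ] res 0.31 [ 0.795 -0.21 ] [ 0.796 -0.207]
bar low [ 0.6552 -0.2489  0.0991] res 0.08 [ 0.625 -0.325] [ 0.694 -0.443]
[ 0.72886097 -0.29369494  0.        ] [ 0.62356967 -0.29570677  0.245     ] [ 0.61170581 -0.23718381  0.245     ]
```

```bash
echo '[0.017, 0.001, 0.02, 0, 0, 0, 0.04, -0.12, 0, 0, 0.04, -0.12, 0, 0, 0.04, 0, 0, 0, 0.04, 0]' > path.dat && python3 steer.py path.dat .05;echo '[0, 0, 0.035, 0, 0, 0, 0.01, 0, 0, 0, 0, 0, 0, 0, 0, 0, 0, 0, 0, 0]' > path.dat && python3 steer.py path.dat
python3 - <<'E'
from h import *
i,K,T=grab('wrist'); save('w5',i)
E
```

```text
clock: 9.62
position: [0.4133, -0.004, 0.1324]
ee_rot: [0.001, -0.122, 0.993, -0.0]
contact_force: [0.2, -0.2, -0.4]
width: 0.05
gripper_force: 0.0
clock: 10.03
position: [0.4147, -0.0038, 0.0895]
ee_rot: [0.001, -0.122, 0.992, -0.0]
contact_force: [0.0, -0.0, 0.7]
width: 0.0496
gripper_force: 0.0
```

View pics/w5.png

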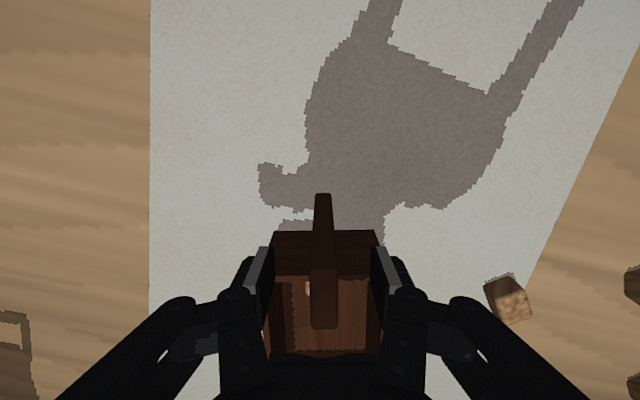

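The handle stands between the pads and lines up with them. Now I'll grip it and lift.

```bash
echo '[0, 0, 0, 0, 0, 0, 0, 0, 0, 0, 0, 0, 0, 0, 0, 0, 0, 0, 0, 0]' > path.dat && python3 steer.py path.dat 0 80; echo '[0, 0, -0.02, 0, 0, 0, -0.03, 0, 0, 0, -0.03, 0, 0, 0, 0, 0.1045, 0, 0, 0, 0]' > path.dat && python3 steer.py path.dat
python3 - <<'E'
from h import *
s=manip.get_state()['position']; print(tool(np.array([.470,-.303,.1695])-s))
E
```

```text
clock: 10.5
position: [0.414, -0.0031, 0.0894]
ee_rot: [0.001, -0.123, 0.992, -0.0]
contact_force: [-1.8, -0.1, 6.3]
width: 0.0108
gripper_force: 78.3
clock: 10.92
position: [0.4144, -0.0032, 0.1702]
ee_rot: [0.002, -0.07, 0.998, -0.001]
contact_force: [0.6, 0.8, -1.8]
width: 0.0112
gripper_force: 78.1
[-0.01310282 -0.30468052  0.001145  ]
```

```bash
for k in 1 2; do :; done; echo '[0, -0.03, 0, 0, -0.003, -0.03, 0, 0, -0.003, -0.03, 0, 0, -0.003, -0.03, 0, 0, -0.003, -0.03, 0, 0]' > path.dat && python3 steer.py path.dat;echo '[0, -0.03, 0, 0, 0, -0.03, 0, 0, 0, -0.03, 0, 0, 0, -0.03, 0, 0, 0, -0.03, 0, 0]' > path.dat && python3 steer.py path.dat; echo '[0, -0.0047, 0, 0, 0, 0, 0, 0, 0, 0, 0, 0]' > path.dat && python3 steer.py path.dat
python3 - <<'E'
from h import *
s,K,T=grab('scene'); d,Kd,Td=grab('side')
a=cv2.resize(s[130:250,140:265],None,fx=3.2,fy=3.2); b=cv2.resize(d[90:210,220:345],None,fx=3.2,fy=3.2)
save('c1',np.hstack([a,b]))
E
```

```text
clock: 11.33
position: [0.4455, -0.1506, 0.1672]
ee_rot: [-0.001, -0.072, 0.997, 0.001]
contact_force: [1.8, 1.0, -2.0]
width: 0.0108
gripper_force: 78.4
clock: 11.75
position: [0.4667, -0.299, 0.1669]
ee_rot: [-0.001, -0.072, 0.997, 0.001]
contact_force: [1.0, 0.1, -0.6]
width: 0.0112
gripper_force: 78.4
clock: 12.0
position: [0.4673, -0.3019, 0.1671]
ee_rot: [-0.001, -0.071, 0.997, 0.002]
contact_force: [-0.4, 0.8, -1.8]
width: 0.011
gripper_force: 78.4
```

View pics/c1.png

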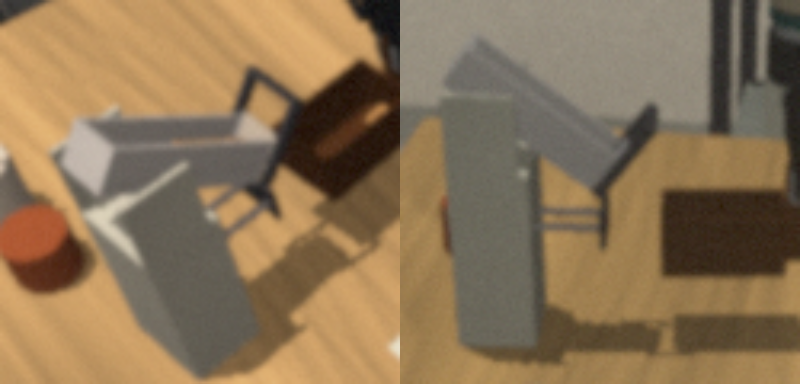

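Run:
```python
from h import *
s,K,T=grab('scene'); d,Kd,Td=grab('side')
a=ray(K,T,228.4,173.75,.141);b=ray(K,T,243.1,191.6,.141); print(a,b,(a+b)/2,np.linalg.norm(a-b))
print('side rim +x+y', ray(Kd,Td,220+(662-400)/3.2,90+190/3.2,.141))
p=manip.get_state();q=p['ee_rot'];print(p['position'],2*np.arctan2(q[2],q[1]))
```

```text
[ 0.61075065 -0.29481905  0.141     ] [ 0.61854473 -0.20552184  0.141     ] [ 0.61464769 -0.25017044  0.141     ] 0.08963670344905575
side rim +x+y [ 0.60499403 -0.30632488  0.141     ]
[ 0.46796687 -0.30141895  0.16833272] 3.285239481916419
```

Run:
```python
from h import *
s,K,T=grab('scene'); d,Kd,Td=grab('side')
print('scene -y rim',ray(K,T,228.4,173.75,.141),'scene +y under', ray(K,T,243.1,191.6,.079))
print('side -y rim',ray(Kd,Td,220+(662-400)/3.2,90+190/3.2,.141),'+y under',ray(Kd,Td,220+(662-400)/3.2,90+275/3.2,.079))
E=np.array([.468,-.302])+.139*np.array([np.cos(.142),np.sin(.142)]); n=np.array([-np.sin(.142),np.cos(.142)])
print('pred -y',E-.038*n,'+y',E+.038*n)
```

```text
scene -y rim [ 0.61075065 -0.29481905  0.141     ] scene +y under [ 0.59635384 -0.25249396  0.079     ]
side -y rim [ 0.60499403 -0.30632488  0.141     ] +y under [ 0.59478226 -0.2405789   0.079     ]
pred -y [ 0.61097884 -0.31994579] +y [ 0.60022307 -0.24471074]
```

Prediction and images agree within a few mm, so the caddy's axis meets the lip. Advancing.

```bash
echo '[-0.016, 0, 0, 0, -0.016, 0, 0, 0, -0.014, 0, 0, 0, 0, 0, 0, 0, 0, 0, 0, 0]' > path.dat && python3 steer.py path.dat; echo '[-0.007, 0, 0, 0, -0.007, 0, 0, 0, -0.007, 0, 0, 0, 0, 0, 0, 0, 0, 0, 0, 0]' > path.dat && python3 steer.py path.dat
python3 - <<'E'
from h import *
f=manip.get_state();print(f['position'],f['contact_force'])
s,K,T=grab('scene'); d,Kd,Td=grab('side')
a=cv2.resize(s[130:250,140:265],None,fx=3.2,fy=3.2); b=cv2.resize(d[90:210,220:345],None,fx=3.2,fy=3.2)
save('c2',np.hstack([a,b]))
E
```

```text
clock: 12.72
position: [0.5142, -0.296, 0.1684]
ee_rot: [-0.0, -0.072, 0.997, -0.0]
contact_force: [-0.4, -0.6, -1.7]
width: 0.011
gripper_force: 78.4
clock: 13.13
position: [0.5343, -0.2934, 0.1682]
ee_rot: [-0.001, -0.071, 0.997, 0.0]
contact_force: [-2.7, 0.3, -1.5]
width: 0.0111
gripper_force: 78.4
[ 0.53428611 -0.29336301  0.16823872] [-2.67996014  0.3486409  -1.51965981]
```

View pics/c2.png

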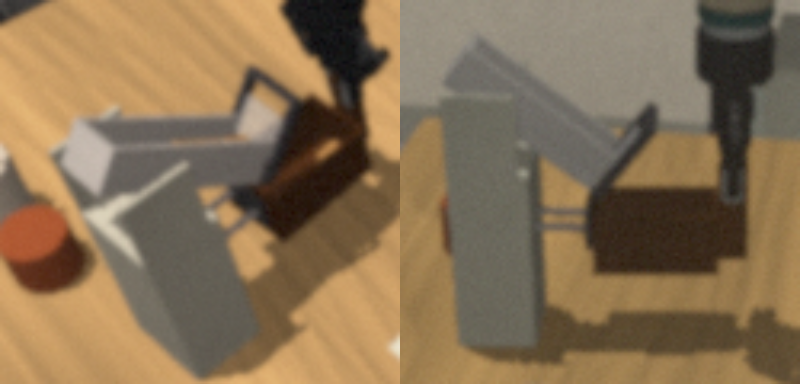

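The caddy's end has met the bar, which is about 12 mm in. Pushing on.

```bash
echo '[-0.007, 0, 0, 0, -0.006, 0, 0, 0, 0, 0, 0, 0, 0, 0, 0, 0, 0, 0, 0, 0]' > path.dat && python3 steer.py path.dat; echo '[0, 0, 0, 0, 0, 0, 0, 0, 0, 0, 0, 0, 0, 0, 0, 0, 0, 0, 0, 0]' > path.dat && python3 steer.py path.dat
python3 - <<'E'
from h import *
s,K,T=grab('scene'); d,Kd,Td=grab('side')
a=cv2.resize(s[130:250,140:265],None,fx=3.2,fy=3.2); b=cv2.resize(d[90:210,220:345],None,fx=3.2,fy=3.2)
save('c3',np.hstack([a,b]))
E
```

```text
clock: 13.65
position: [0.5468, -0.2916, 0.1679]
ee_rot: [-0.001, -0.071, 0.997, 0.0]
contact_force: [-3.0, -0.2, -2.3]
width: 0.0114
gripper_force: 79.0
clock: 14.07
position: [0.5472, -0.2915, 0.1683]
ee_rot: [-0.0, -0.071, 0.997, 0.0]
contact_force: [-4.6, -0.6, -4.3]
width: 0.0109
gripper_force: 78.7
```

View pics/c3.png

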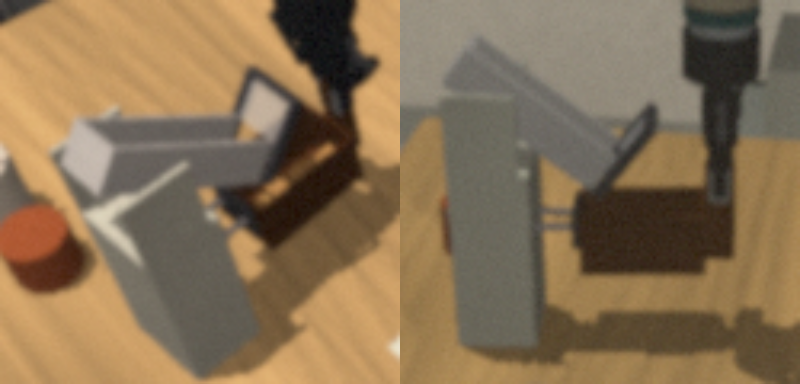

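The gate is up and no cork shows in the chute any more. I'll wait briefly, then draw back.

```bash
echo '[0, 0, 0, 0, 0, 0, 0, 0, 0, 0, 0, 0, 0, 0, 0, 0, 0, 0, 0, 0]' > path.dat && python3 steer.py path.dat; echo '[0.01, 0, 0, 0, 0.01, 0, 0, 0, 0.015, 0, 0, 0, 0.02, 0, 0, 0, 0.02, 0, 0, 0]' > path.dat && python3 steer.py path.dat; echo '[0.02, 0, 0, 0, 0.02, 0, 0, 0, 0, 0, 0, 0, 0, 0, 0, 0, 0, 0, 0, 0]' > path.dat && python3 steer.py path.dat;python3 - <<'E'
from h import *
s,K,T=grab('scene'); d,Kd,Td=grab('side'); i,_,_=grab('wrist')
a=cv2.resize(s[100:220,165:290],None,fx=3.2,fy=3.2); b=cv2.resize(i[200:400,200:440],(400,384))
save('c4',np.hstack([a,b]))
E
```

```text
clock: 14.58
position: [0.5475, -0.2916, 0.1685]
ee_rot: [-0.0, -0.071, 0.997, 0.0]
contact_force: [-4.2, 0.1, -4.2]
width: 0.0109
gripper_force: 78.7
clock: 15.0
position: [0.4741, -0.3032, 0.1698]
ee_rot: [0.003, -0.071, 0.997, -0.002]
contact_force: [-0.2, -0.9, -2.0]
width: 0.0112
gripper_force: 79.2
clock: 15.42
position: [0.435, -0.3088, 0.1697]
ee_rot: [0.002, -0.07, 0.998, -0.001]
contact_force: [0.1, 0.3, -1.7]
width: 0.0113
gripper_force: 79.1
```

View pics/c4.png

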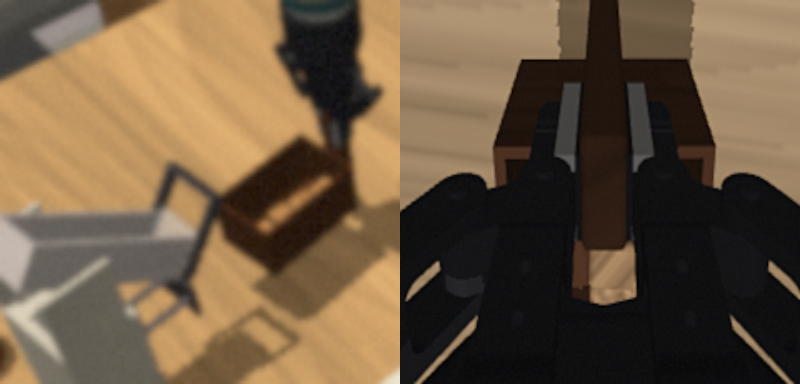

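Fourteen pictures have been viewed, so I'll work from numbers only now. Next I'll set the caddy down on clear table near its old place.

```bash
python3 - <<'E'
from h import *
s,K,T=grab('scene'); s0=cv2.imread('pics/scene0.png')[:,:,::-1]
for n,im in (('start',s0),('now',s)):
    h=cv2.cvtColor(np.ascontiguousarray(im),cv2.COLOR_RGB2HSV); c=h[170:178,193:212]; print(n,c[...,1].max(),np.sort(c[...,1].ravel())[-12:])
E
echo '[0, 0, 0, 0.0715, 0, 0, 0, 0.0715, 0.005, 0.03, 0, 0, 0.005, 0.03, 0, 0, 0.005, 0.03, 0, 0]' > path.dat && python3 steer.py path.dat; echo '[0.005, 0.03, 0, 0, 0.005, 0.03, 0, 0, 0, 0.03, 0, 0, 0, 0.03, 0, 0, 0, 0.03, 0, 0]' > path.dat && python3 steer.py path.dat; echo '[0, 0.03, 0, 0, 0, 0.019, 0, 0, 0, 0, 0, 0, 0, 0, 0.03, 0, 0, 0, 0.02, 0]' > path.dat && python3 steer.py path.dat; echo '[0, 0, 0.015, 0, 0, 0, 0.01, 0, 0, 0, 0.004, 0, 0, 0, 0, 0, 0, 0, 0, 0]' > path.dat && python3 steer.py path.dat
```

```text
start 81 [70 72 72 72 73 74 74 75 76 78 81 81]
now 35 [32 33 33 33 33 33 33 33 33 35 35 35]
clock: 16.03
position: [0.4192, -0.2171, 0.1682]
ee_rot: [0.0, 0.001, 1.0, 0.0]
contact_force: [0.1, -0.4, -1.8]
width: 0.011
gripper_force: 79.1
clock: 16.45
position: [0.4093, -0.0663, 0.1687]
ee_rot: [0.001, 0.001, 1.0, 0.0]
contact_force: [1.2, -0.1, -1.5]
width: 0.0111
gripper_force: 79.1
clock: 16.87
position: [0.4103, -0.0188, 0.1183]
ee_rot: [0.002, -0.0, 1.0, -0.001]
contact_force: [-0.8, 1.9, -2.0]
width: 0.0112
gripper_force: 79.1
clock: 17.28
position: [0.4098, -0.0193, 0.0899]
ee_rot: [0.0, 0.001, 1.0, -0.0]
contact_force: [-0.2, 0.5, -2.4]
width: 0.0112
gripper_force: 79.3
```

```bash
echo '[0, 0, 0.001, 0, 0, 0, 0, 0, 0, 0, 0, 0, 0, 0, 0, 0]' > path.dat && python3 steer.py path.dat .05; echo '[0, 0, -0.035, 0, 0, 0, -0.04, 0, 0, 0, -0.04, 0, -0.002, 0.03, -0.04, 0, -0.002, 0.03, -0.01, 0]' > path.dat && python3 steer.py path.dat; echo '[0, 0.04, 0, 0, 0, 0.04, 0, 0, 0, 0.04, 0, 0, 0, 0.04, 0, 0, 0, 0, 0, 0]' > path.dat && python3 steer.py path.dat; echo '[0, 0, 0, 0, 0, 0, 0, 0]' > path.dat && python3 steer.py path.dat
cat > cork.py <<'E'
from h import *
i,K,T=grab('wrist'); save('last',i); h=cv2.cvtColor(cv2.GaussianBlur(i,(3,3),0),cv2.COLOR_RGB2HSV); m=cv2.inRange(h,(12,102,75),(17,190,255)); m=cv2.morphologyEx(m,cv2.MORPH_OPEN,np.ones((3,3)))
n,l,st,ce=cv2.connectedComponentsWithStats(m)
for j in range(1,n):
    if st[j,4]>60:
        k=np.argwhere(l==j)[:,::-1]; P=np.array([ray(K,T,*p,.022)[:2] for p in k],np.float32)*1000; (x,y),wh,a=cv2.minAreaRect(P); a=a if wh[0]>wh[1] else a+90
        print(st[j],ce[j].round(),'xy',round(x),round(y),np.round(wh),round((a+90)%180-90),'z.04',ray(K,T,*ce[j],.04).round(3)[:2])
E
python3 cork.py
```

```text
clock: 17.62
position: [0.4095, -0.0191, 0.0887]
ee_rot: [0.0, 0.001, 1.0, -0.0]
contact_force: [-0.3, 0.7, 0.6]
width: 0.0503
gripper_force: 0.0
clock: 18.03
position: [0.416, 0.0352, 0.2524]
ee_rot: [0.006, 0.002, 1.0, -0.001]
contact_force: [0.8, 0.6, 0.7]
width: 0.0499
gripper_force: 0.0
clock: 18.45
position: [0.4127, 0.2026, 0.2471]
ee_rot: [0.001, -0.003, 1.0, 0.003]
contact_force: [0.4, -0.0, 0.4]
width: 0.0502
gripper_force: 0.0
clock: 18.62
position: [0.4127, 0.1958, 0.2467]
ee_rot: [-0.0, -0.0, 1.0, -0.001]
contact_force: [-1.0, -0.2, -0.6]
width: 0.05
gripper_force: 0.0
[361 153  28  27 472] [375. 166.] xy 408 258 [24. 28.] -58 z.04 [0.404 0.255]
[276 184  24  26 384] [287. 197.] xy 445 155 [27. 23.] 40 z.04 [0.439 0.157]
[135 193  23  38 717] [146. 212.] xy 464 -19 [26. 48.] -5 z.04 [ 0.458 -0.008]
[136 231  26  36 687] [149. 249.] xy 515 -24 [50. 28.] 0 z.04 [ 0.505 -0.012]
[408 230  26  24 379] [421. 242.] xy 505 322 [25. 29.] -50 z.04 [0.495 0.315]
[314 341  35  18 521] [330. 349.] xy 677 209 [30. 50.] -87 z.04 [0.657 0.208]
[272 343  39  12 363] [292. 348.] xy 675 152 [20. 55.] -90 z.04 [0.657 0.155]
[ 425  354   30   46 1093] [438. 379.] xy 729 372 [93. 43.] 6 z.04 [0.711 0.361]
```

All four blocks so far are in the caddy (two double-size blobs at (146,212) and (149,249)). Next is the block at (.445,.155).

```bash
echo '[-0.032, -0.041, 0, 0, 0, 0, 0.03, -0.1167, 0, 0, 0.02, -0.1167, 0, 0, 0, -0.1167, 0, 0, 0, -0.1167]' > path.dat && python3 steer.py path.dat .06; echo '[0, 0, 0, -0.1167, 0, 0, 0, -0.1167, 0, 0, 0, 0, 0, 0, 0, 0]' > path.dat && python3 steer.py path.dat;python3 cork.py
```

```text
clock: 19.08
position: [0.4377, 0.1607, 0.1953]
ee_rot: [-0.002, -0.232, 0.973, -0.0]
contact_force: [0.0, -0.2, 0.1]
width: 0.0601
gripper_force: 0.0
clock: 19.42
position: [0.4387, 0.1617, 0.1969]
ee_rot: [-0.0, -0.34, 0.94, -0.0]
contact_force: [-0.1, 0.8, 0.8]
width: 0.06
gripper_force: 0.0
[569   0  12  12  79] [574.   6.] xy 184 228 [7. 8.] -16 z.04 [0.195 0.22 ]
[552  13  15  14 113] [559.  20.] xy 199 227 [15.  7.] 85 z.04 [0.21  0.219]
[ 127   49   55   58 1602] [154.  77.] xy 461 -18 [27. 54.] -11 z.04 [ 0.456 -0.01 ]
[  98   92   45   56 1375] [120. 120.] xy 515 -23 [26. 50.] 0 z.04 [ 0.506 -0.015]
[300 169  22  26 522] [311. 181.] xy 446 153 [26. 21.] 40 z.04 [0.442 0.15 ]
[396 205  29  23 548] [410. 216.] xy 409 256 [23. 28.] -57 z.04 [0.407 0.247]
[377 299  13  18 170] [382. 309.] xy 512 314 [26. 13.] 58 z.04 [0.504 0.302]
[168 358  37  38 363] [186. 374.] xy 749 190 [83. 15.] 1 z.04 [0.722 0.186]
[175 362  39  38 830] [199. 386.] xy 750 220 [82. 39.] 2 z.04 [0.728 0.208]
```

```bash
echo '[0, -0.0114, 0.03, 0, 0, 0, 0.04, 0, 0, 0, 0.04, 0, 0, 0, 0.04, 0, 0, 0, 0.022, 0]' > path.dat && python3 steer.py path.dat .06; echo '[0, 0, 0, 0, 0, 0, 0, 0, 0, 0, 0, 0, 0, 0, 0, 0, 0, 0, 0, 0]' > path.dat && python3 steer.py path.dat 0 25; echo '[0, 0, -0.04, 0, 0, 0, -0.04, 0, 0, 0, -0.04, 0, 0, 0, 0, 0]' > path.dat && python3 steer.py path.dat
python3 - <<'E'
from h import *
s=manip.get_state()['position']; print(tool(np.array([.462,-.019,.145])-s))
E
```

```text
clock: 19.88
position: [0.4437, 0.1534, 0.0217]
ee_rot: [-0.002, -0.341, 0.94, 0.0]
contact_force: [-1.0, -0.4, -0.3]
width: 0.06
gripper_force: 0.0
clock: 20.3
position: [0.4474, 0.1547, 0.0266]
ee_rot: [0.002, -0.342, 0.94, -0.0]
contact_force: [-0.2, 0.3, -0.4]
width: 0.0231
gripper_force: 27.8
clock: 20.63
position: [0.4512, 0.1556, 0.1534]
ee_rot: [0.009, -0.342, 0.939, -0.001]
contact_force: [1.7, 1.1, 0.3]
width: 0.0234
gripper_force: 27.9
[ 0.10428073 -0.14051621  0.0079768 ]
```

```bash
echo '[0.0129, -0.0346, 0, 0, 0.0129, -0.0346, 0, 0, 0.0129, -0.0346, 0, 0, 0.0129, -0.0346, 0, 0, 0.0129, -0.0346, 0, 0]' > path.dat && python3 steer.py path.dat; echo '[0, 0, 0, 0.1167, 0, 0, 0, 0.1167, 0, 0, 0, 0.1167, 0, 0, 0, 0.1167, 0, 0, 0, 0.1167]' > path.dat && python3 steer.py path.dat;echo '[0, 0, 0, 0.1167, 0, 0, 0.04, 0, 0, 0, 0.037, 0, 0, 0, 0, 0, 0, 0, 0, 0]' > path.dat && python3 steer.py path.dat
```

```text
clock: 21.05
position: [0.5085, -0.021, 0.1465]
ee_rot: [0.001, -0.343, 0.939, -0.001]
contact_force: [1.4, 1.1, -0.6]
width: 0.0233
gripper_force: 27.8
clock: 21.47
position: [0.5082, -0.0197, 0.1462]
ee_rot: [0.001, -0.055, 0.999, -0.0]
contact_force: [-0.0, -1.0, 0.2]
width: 0.0233
gripper_force: 27.9
clock: 21.88
position: [0.5067, -0.0192, 0.0677]
ee_rot: [-0.001, 0.001, 1.0, 0.0]
contact_force: [0.3, -0.4, -0.1]
width: 0.0235
gripper_force: 27.8
```

```bash
echo '[0, 0, 0, 0, 0, 0, 0, 0, 0, 0, -0.03, 0, 0, 0, -0.04, 0, 0, 0, -0.04, 0]' > path.dat && python3 steer.py path.dat .042;  echo '[0.014, 0.0385, -0.01, 0, 0.014, 0.0385, 0, 0, 0.014, 0.0385, 0, 0, 0.014, 0.0385, 0, 0, 0.014, 0.0385, 0, 0]' > path.dat && python3 steer.py path.dat .06; echo '[0.014, 0.0385, 0, 0, 0.014, 0.0385, 0, 0, 0, 0, 0, -0.112, 0, 0, 0, -0.112, 0, 0, 0, -0.112]' > path.dat && python3 steer.py path.dat; echo '[0, 0, 0, -0.112, 0, 0, 0, -0.112, 0, 0, 0, 0, 0, 0, 0, 0]' > path.dat && python3 steer.py path.dat; python3 cork.py
python3 - <<'E'
from h import *
s=manip.get_state()['position']; print(s,tool(np.array([.409,.257,.025])-s))
E
```

```text
clock: 22.3
position: [0.5072, -0.0193, 0.1801]
ee_rot: [-0.0, 0.001, 1.0, -0.0]
contact_force: [1.6, -0.7, -2.1]
width: 0.0421
gripper_force: 2.4
clock: 22.72
position: [0.4382, 0.1743, 0.1903]
ee_rot: [0.003, 0.001, 1.0, 0.001]
contact_force: [0.3, -0.4, -0.8]
width: 0.0598
gripper_force: 0.0
clock: 23.13
position: [0.4104, 0.2512, 0.1901]
ee_rot: [0.002, -0.171, 0.985, 0.0]
contact_force: [1.0, 0.6, 0.2]
width: 0.06
gripper_force: 0.0
clock: 23.47
position: [0.4109, 0.25, 0.1894]
ee_rot: [0.002, -0.275, 0.962, 0.0]
contact_force: [-0.4, 0.1, -1.2]
width: 0.0599
gripper_force: 0.0
[ 253   64   43  127 3178] [273. 126.] xy 392 185 [115.  37.] 28 z.04 [0.386 0.185]
[294  95  32  34 725] [309. 111.] xy 360 205 [26. 23.] 7 z.04 [0.358 0.205]
[317 170  28  26 640] [330. 183.] xy 406 257 [26. 27.] -58 z.04 [0.403 0.254]
[319 267  26  28 499] [332. 283.] xy 500 318 [34. 28.] 40 z.04 [0.492 0.313]
[ 83 315  44  51 812] [104. 336.] xy 717 124 [26. 92.] -14 z.04 [0.683 0.135]
[165 362  26  38 187] [177. 383.] xy 727 234 [ 7. 74.] -1 z.04 [0.706 0.231]
[0.41074162 0.24990567 0.18908553] [-0.00183091  0.0070237   0.16408759]
```

The last release may have caught the caddy: the opened fingers span about 71 mm, against 68 mm inside. I need to locate it.

Run:
```python
from h import *
for n in ('scene','side','wrist'):
    i,K,T=grab(n); h=cv2.cvtColor(i,cv2.COLOR_RGB2HSV)
    m=((h[...,2]<95)&(h[...,1]>90)&((h[...,0]<20))).astype(np.uint8)
    k,l,st,ce=cv2.connectedComponentsWithStats(cv2.morphologyEx(m,cv2.MORPH_OPEN,np.ones((3,3))))
    for j in range(1,k):
        if st[j,4]>(100 if n!='wrist' else 400): print(n,st[j],ce[j].round(), ray(K,T,*ce[j],.03).round(3)[:2])
```

```text
scene [341   0  13  24 220] [347.  10.] [-0.554 -0.93 ]
scene [416   0  28  32 249] [429.  10.] [-0.872 -0.639]
scene [567   0  29  23 252] [581.   9.] [-1.497 -0.108]
scene [589   0  39  48 579] [608.  22.] [-1.469  0.049]
scene [ 230    4   55   51 1942] [258.  28.] [-0.092 -1.098]
scene [514  55  36  60 259] [532.  85.] [-0.693  0.061]
scene [ 554   56   77   66 2478] [588.  87.] [-0.862  0.229]
scene [397  72  19  14 115] [406.  78.] [-0.325 -0.336]
scene [617 104  16  14 123] [624. 110.] [-0.82   0.398]
scene [523 148  28  24 232] [536. 159.] [-0.304  0.299]
scene [620 158  20  23 170] [631. 170.] [-0.504  0.552]
scene [579 178  25  28 189] [591. 191.] [-0.305  0.502]
scene [149 205  18  15 175] [158. 213.] [ 0.836 -0.401]
scene [363 231  43  43 742] [383. 252.] [0.403 0.186]
scene [ 597  333   43   54 1006] [624. 363.] [0.189 0.814]
scene [597 377  43  23 672] [622. 391.] [0.257 0.838]
side [481  88  45  29 838] [502.  99.] [-0.211 -1.266]
side [606 165  18  22 117] [614. 176.] [-0.458 -0.503]
side [629 165  11  15 101] [635. 170.] [-0.549 -0.561]
side [ 331  254   63   45 2127] [361. 278.] [0.379 0.184]
side [ 521  281   78   68 1894] [559. 316.] [-0.075  0.257]
side [506 288  24  29 289] [518. 301.] [0.008 0.217]
side [442 295  30  24 350] [458. 305.] [0.151 0.253]
side [486 294  26  26 373] [497. 307.] [0.061 0.247]
side [361 303  56  33 713] [383. 322.] [0.322 0.333]
side [126 376  25  19 146] [139. 389.] [0.779 0.58 ]
wrist [  199     8   142   214 12102] [267. 125.] [0.388 0.179]
wrist [ 439   29   72  157 3948] [474. 107.] [0.278 0.325]
wrist [105 282  69  43 994] [135. 302.] [0.631 0.146]
```

Run:
```python
from h import *
i,K,T=grab('scene'); h=cv2.cvtColor(cv2.GaussianBlur(i,(3,3),0),cv2.COLOR_RGB2HSV)
m=cv2.inRange(h,(10,135,90),(17,220,255))
k,l,st,ce=cv2.connectedComponentsWithStats(m)
for j in range(1,k):
    if st[j,4]>8 and 230<ce[j][0]<430 and 150<ce[j][1]<330: print(st[j],ce[j].round(),ray(K,T,*ce[j],.015).round(3)[:2])
```

```text
[376 235  25  30 376] [386. 250.] [0.379 0.183]
[404 236   4   9  11] [406. 240.] [0.308 0.2  ]
[394 266  11  11  96] [399. 271.] [0.407 0.256]
[ 286  281   57   55 1672] [314. 307.] [0.669 0.171]
[388 303  11  10 101] [393. 308.] [0.506 0.321]
```

```bash
cat > cad.py <<'E'
from h import *
def caddy(img,K,T,z=.062):
    "rim rectangle of the dark caddy: closed mask, opened to drop the handle"
    h=cv2.cvtColor(img,cv2.COLOR_RGB2HSV); m=cv2.inRange(h,(0,85,0),(20,255,100)); l=cv2.morphologyEx(m,cv2.MORPH_OPEN,np.ones((3,3)))
    l=cv2.morphologyEx(l,cv2.MORPH_CLOSE,np.ones((41,41))); l=cv2.morphologyEx(l,cv2.MORPH_OPEN,np.ones((31,31)))
    for c in sorted(cv2.findContours(l,0,2)[0],key=cv2.contourArea)[::-1][:3]:
        P=np.array([ray(K,T,*p[0],z)[:2] for p in c],np.float32)*1000; r=cv2.minAreaRect(P); print(cv2.boundingRect(c),np.round(r[0]),np.round(r[1]),round(r[2],1),'px',np.round(cv2.boxPoints(cv2.minAreaRect(c))).tolist())
if __name__=='__main__':
    i,K,T=grab('wrist'); caddy(i,K,T); caddy(i,K,T,.03)
E
python3 cad.py
```

```text
(207, 38, 123, 174) [387. 183.] [140.  96.] 25.7 px [[202.0, 205.0], [222.0, 27.0], [337.0, 40.0], [317.0, 218.0]]
(450, 92, 36, 54) [295. 313.] [44. 28.] 39.6 px [[450.0, 92.0], [485.0, 92.0], [485.0, 145.0], [450.0, 145.0]]
(207, 38, 123, 174) [392. 180.] [159. 108.] 25.7 px [[202.0, 205.0], [222.0, 27.0], [337.0, 40.0], [317.0, 218.0]]
(450, 92, 36, 54) [289. 327.] [50. 31.] 39.6 px [[450.0, 92.0], [485.0, 92.0], [485.0, 145.0], [450.0, 145.0]]
```

```bash
sed -i 's/(20,255,100)/(14,255,75)/' cad.py; echo '[0, 0, -0.04, 0, 0, 0, -0.04, 0, 0, 0, -0.02, 0, 0, 0, 0, 0, 0, 0, 0, 0]' > path.dat && python3 steer.py path.dat|head -2; python3 cad.py; python3 cork.py
python3 - <<'E'
from h import *
i,K,T=grab('wrist'); h=cv2.cvtColor(i,cv2.COLOR_RGB2HSV)
c=proj(K,T,[.39,.182,.04]); print(c)
for v in range(int(c[1])-80,int(c[1])+90,14): print(v,' '.join('%d/%d/%d'%tuple(h[max(v,0),u]) for u in range(int(c[0])-70,int(c[0])+71,10)))
E
```

```text
clock: 24.18
position: [0.4108, 0.2499, 0.2888]
(244, 64, 76, 111) [385. 186.] [136.  72.] 7.6 px [[234.0, 163.0], [278.0, 48.0], [339.0, 72.0], [295.0, 186.0]]
(244, 64, 76, 111) [389. 184.] [148.  79.] 7.6 px [[234.0, 163.0], [278.0, 48.0], [339.0, 72.0], [295.0, 186.0]]
[ 270   74   33   96 1818] [285. 121.] xy 392 185 [115.  37.] 28 z.04 [0.387 0.185]
[301  97  24  25 413] [313. 109.] xy 359 205 [26. 24.] 7 z.04 [0.358 0.205]
[318 154  22  20 397] [328. 164.] xy 406 257 [25. 27.] -58 z.04 [0.404 0.255]
[320 237  20  17 303] [330. 245.] xy 504 321 [25. 27.] -57 z.04 [0.496 0.316]
[ 131  263   58   57 1425] [162. 287.] xy 716 153 [116.  54.] 1 z.04 [0.679 0.15 ]
[180 279  35  29 517] [196. 293.] xy 684 199 [58. 34.] 2 z.04 [0.662 0.195]
[ 251  311   63   52 1857] [277. 337.] xy 698 339 [ 89. 101.] -87 z.04 [0.668 0.331]
[281.99231203 123.04555215]
43 22/21/180 25/15/181 27/15/181 25/17/181 23/17/181 33/15/182 23/18/181 27/15/182 27/15/182 27/14/181 11/145/79 16/91/165 17/92/164 16/91/163 16/90/164
57 20/21/181 20/21/181 34/11/183 28/17/182 21/20/182 30/14/182 24/20/182 28/17/182 30
[... 1068 characters left out ...]
 15/109/162 16/105/173 10/140/80 17/91/163 16/102/95 16/103/102 17/88/176 17/89/167
169 27/15/185 25/17/185 25/17/185 11/175/70 8/123/31 12/165/31 11/136/30 15/110/146 11/145/37 15/99/111 17/91/169 15/109/155 15/107/158 17/87/181 17/87/181
183 30/12/185 30/12/185 27/15/185 20/21/184 17/88/171 17/87/173 10/147/73 9/155/28 11/144/78 17/89/171 17/87/175 17/88/171 17/89/171 17/88/173 17/90/165
197 30/14/185 27/15/185 25/17/185 17/91/159 17/91/159 17/89/166 17/88/173 17/87/176 17/91/162 17/89/171 17/86/171 17/86/177 17/87/176 17/90/164 17/88/171
211 30/15/185 20/21/185 23/22/182 17/93/150 17/91/154 17/89/163 17/92/156 17/90/161 17/89/170 17/86/175 17/90/165 17/86/171 17/87/175 17/85/176 17/91/165
```

```bash
python3 - <<'E'
s=open('cad.py').read()
s=s.replace("(0,85,0),(14,255,75)","(4,100,0),(13,255,110)").replace("np.ones((41,41))","np.ones((31,31))").replace("np.ones((31,31)))\n","np.ones((25,25)))\n",1) if 0 else s.replace("(0,85,0),(14,255,75)","(4,100,0),(13,255,110)")
s=s.replace("l=cv2.morphologyEx(l,cv2.MORPH_CLOSE,np.ones((41,41))); l=cv2.morphologyEx(l,cv2.MORPH_OPEN,np.ones((31,31)))","l=cv2.morphologyEx(l,cv2.MORPH_CLOSE,np.ones((25,25))); l=cv2.morphologyEx(l,cv2.MORPH_OPEN,np.ones((23,23)))")
open('cad.py','w').write(s)
E
python3 cad.py
```

```text
(238, 64, 89, 120) [386. 186.] [141.  75.] 6.7 px [[230.0, 168.0], [276.0, 48.0], [341.0, 73.0], [295.0, 193.0]]
(238, 64, 89, 120) [390. 184.] [154.  82.] 6.7 px [[230.0, 168.0], [276.0, 48.0], [341.0, 73.0], [295.0, 193.0]]
```

```bash
cat > prof.py <<'E'
from h import *
yaw=np.radians(float(sys.argv[1])); cx,cy=float(sys.argv[2]),float(sys.argv[3])
i,K,T=grab('wrist'); h=cv2.cvtColor(i,cv2.COLOR_RGB2HSV); m=cv2.inRange(h,(4,100,0),(13,255,110)); m=cv2.morphologyEx(m,cv2.MORPH_OPEN,np.ones((2,2)))
P=np.array([ray(K,T,u,v,.062)[:2] for v,u in np.argwhere(m)])*1000-[cx,cy]; c,s=np.cos(yaw),np.sin(yaw); Q=P@np.array([[c,-s],[s,c]])
Q=Q[(abs(Q)<130).all(1)]
for x in range(-130,110,8):
    q=Q[(Q[:,0]>=x)&(Q[:,0]<x+8)]
    if len(q)>3: print(x+4,len(q),np.percentile(q[:,1],[2,98]).round())
E
python3 prof.py 6.7 386 186
```

```text
-86 66 [-9.  3.]
-78 132 [-9.  8.]
-70 145 [-9.  9.]
-62 139 [-9.  8.]
-54 233 [-33.  36.]
-46 431 [-35.  37.]
-38 341 [-36.  37.]
-30 231 [-36.  37.]
-22 253 [-36.  38.]
-14 307 [-36.  37.]
-6 345 [-36.  37.]
2 274 [-36.  37.]
10 332 [-36.  37.]
18 344 [-36.  37.]
26 340 [-35.  37.]
34 325 [-36.  37.]
42 322 [-36.  37.]
50 363 [-35.  37.]
58 417 [-35.  36.]
66 416 [-35.  36.]
74 43 [-33.  35.]
```

The caddy stands upright on the table at (.395,.187), yaw 0.117, with all five blocks inside. I'll move it clear of the last two blocks.

```bash
echo '[0.039, -0.004, 0, 0, 0.039, -0.004, 0, 0, 0.0386, -0.004, 0, 0, 0, 0, 0, 0.111, 0, 0, 0, 0.111]' > path.dat && python3 steer.py path.dat .05; echo '[0, 0, 0, 0.111, 0, 0, 0, 0.111, 0, 0, 0.03, 0, 0, 0, 0.03, 0, 0, 0, 0, 0]' > path.dat && python3 steer.py path.dat; echo '[0, 0, 0, 0, 0, 0, 0, 0]' > path.dat && python3 steer.py path.dat;python3 - <<'E'
from h import *
s=manip.get_state(); print(s['position'],tool(np.array([.3185,.178,.09])-s['position']))
E
python3 prof.py 6.7 395 187
```

```text
clock: 24.85
position: [0.3154, 0.1765, 0.2869]
ee_rot: [-0.001, -0.165, 0.986, -0.0]
contact_force: [1.7, 0.3, 1.2]
width: 0.0498
gripper_force: 0.0
clock: 25.27
position: [0.3134, 0.1762, 0.2227]
ee_rot: [-0.006, -0.057, 0.998, -0.002]
contact_force: [-1.5, 0.0, 0.4]
width: 0.0497
gripper_force: 0.0
clock: 25.43
position: [0.3184, 0.1779, 0.2285]
ee_rot: [0.0, -0.057, 0.998, 0.0]
contact_force: [0.3, 0.7, 0.8]
width: 0.0499
gripper_force: 0.0
[0.31841675 0.17792358 0.22845004] [-3.33340692e-06  5.95649689e-05  1.38450072e-01]
-102 34 [-3.  5.]
-94 87 [-4.  5.]
-86 92 [-5.  6.]
-78 242 [-29.  30.]
-70 518 [-32.  33.]
-62 571 [-34.  35.]
-54 288 [-36.  37.]
-46 288 [-36.  37.]
-38 246 [-36.  37.]
-30 328 [-36.  36.]
-22 252 [-37.  37.]
-14 325 [-36.  37.]
-6 330 [-36.  37.]
2 291 [-36.  36.]
10 324 [-36.  37.]
18 286 [-36.  37.]
26 369 [-36.  36.]
34 385 [-36.  36.]
42 382 [-35.  36.]
50 386 [-35.  36.]
58 393 [-36.  36.]
```

Centred to about 1 mm. Descending, gripping, then lifting the caddy over.

```bash
echo '[0, 0, 0.04, 0, 0, 0, 0.04, 0, 0, 0, 0.04, 0, 0, 0, 0.0185, 0, 0, 0, 0, 0]' > path.dat && python3 steer.py path.dat .05; echo '[0, 0, 0, 0, 0, 0, 0, 0, 0, 0, 0, 0, 0, 0, 0, 0, 0, 0, 0, 0]' > path.dat && python3 steer.py path.dat 0 80;  echo '[0, 0, -0.02, 0, 0, 0, -0.02, 0, 0, 0, 0, 0.117, 0, 0, 0, 0]' > path.dat && python3 steer.py path.dat
python3 - <<'E'
from h import *
s=manip.get_state(); print(s['position'],tool(np.array([.41,-.02,.13])-s['position']))
E
```

```text
clock: 25.9
position: [0.3162, 0.1771, 0.0872]
ee_rot: [-0.003, -0.057, 0.998, -0.001]
contact_force: [-1.0, -0.1, 0.7]
width: 0.0496
gripper_force: 0.0
clock: 26.32
position: [0.3199, 0.1783, 0.0912]
ee_rot: [0.003, -0.057, 0.998, 0.001]
contact_force: [-0.8, -1.4, 6.9]
width: 0.011
gripper_force: 78.5
clock: 26.65
position: [0.3189, 0.1781, 0.1311]
ee_rot: [0.002, 0.002, 1.0, 0.001]
contact_force: [-0.1, 0.6, -2.6]
width: 0.0112
gripper_force: 78.2
[0.31893169 0.17808478 0.13105009] [-0.0918659  -0.19771542  0.00117858]
```

```bash
echo '[-0.015, -0.033, 0, 0, -0.015, -0.033, 0, 0, -0.015, -0.033, 0, 0, -0.015, -0.033, 0, 0, -0.015, -0.033, 0, 0]' > path.dat && python3 steer.py path.dat; echo '[-0.015, -0.033, 0, 0, 0, 0, 0.02, 0, 0, 0, 0.015, 0, 0, 0, 0.0055, 0, 0, 0, 0, 0]' > path.dat && python3 steer.py path.dat; echo '[0, 0, 0, 0, 0, 0, 0, 0, 0, 0, 0, 0]' > path.dat && python3 steer.py path.dat .05;  echo '[0, 0, -0.035, 0, 0, 0, -0.04, 0, 0, 0, -0.04, 0, 0, 0.035, -0.03, 0, 0, 0.035, 0, 0]' > path.dat && python3 steer.py path.dat; echo '[0, 0.04, 0, 0, 0, 0.04, 0, 0, 0, 0.04, 0, 0, 0, 0.04, 0, 0, 0, 0.03, 0, 0]' > path.dat && python3 steer.py path.dat; echo '[0, 0, 0, 0, 0, 0, 0, 0]' > path.dat && python3 steer.py path.dat|sed -n 2p; python3 cork.py
```

```text
clock: 27.07
position: [0.3923, 0.0111, 0.1293]
ee_rot: [-0.0, -0.001, 1.0, 0.0]
contact_force: [-0.3, 0.9, -2.7]
width: 0.011
gripper_force: 78.5
clock: 27.48
position: [0.4078, -0.022, 0.0909]
ee_rot: [0.0, -0.0, 1.0, -0.001]
contact_force: [-4.9, -4.0, 19.4]
width: 0.0113
gripper_force: 83.3
clock: 27.73
position: [0.4074, -0.0203, 0.0889]
ee_rot: [0.0, 0.0, 1.0, -0.0]
contact_force: [0.0, -0.1, -0.4]
width: 0.0467
gripper_force: 0.0
clock: 28.15
position: [0.4115, 0.0456, 0.2366]
ee_rot: [0.006, 0.003, 1.0, -0.001]
contact_force: [0.7, -0.2, -0.7]
width: 0.0499
gripper_force: 0.0
clock: 28.57
position: [0.4071, 0.2393, 0.2307]
ee_rot: [-0.0, -0.0, 1.0, 0.001]
contact_force: [0.3, -0.5, 0.2]
width: 0.0501
gripper_force: 0.0
position: [0.4073, 0.2375, 0.2303]
[326 161  29  28 518] [340. 174.] xy 407 259 [24. 29.] -58 z.04 [0.403 0.258]
[  67  200   39   44 1132] [ 86. 219.] xy 466 -36 [55. 39.] 0 z.04 [ 0.455 -0.023]
[387 240  17  17 212] [395. 248.] xy 500 327 [24. 17.] 28 z.04 [0.49  0.322]
[ 92 242  26  35 527] [106. 258.] xy 516 -28 [47. 24.] 2 z.04 [ 0.503 -0.012]
[  0 350  10  17  98] [  3. 358.] xy 672 -202 [12. 33.] -18 z.04 [ 0.652 -0.179]
[ 11 359  15   6  68] [ 17. 362.] xy 677 -186 [ 9. 21.] -90 z.04 [ 0.658 -0.163]
[ 21 369  21  10  92] [ 31. 372.] xy 698 -172 [16. 28.] -82 z.04 [ 0.676 -0.151]
```

```bash
echo '[0, 0.0205, 0.02, -0.112, 0, 0, 0.02, -0.112, 0, 0, 0.02, -0.112, 0, 0, 0.02, -0.112, 0, 0, 0.02, -0.112]' > path.dat && python3 steer.py path.dat .055; echo '[0, 0, 0.035, 0, 0, 0, 0.035, 0, 0, 0, 0.03, 0, 0, 0, 0.004, 0, 0, 0, 0, 0]' > path.dat && python3 steer.py path.dat; echo '[0, 0, 0, 0, 0, 0, 0, 0, 0, 0, 0, 0, 0, 0, 0, 0, 0, 0, 0, 0]' > path.dat && python3 steer.py path.dat 0 25; echo '[0, 0, -0.04, 0, 0, 0, -0.04, 0, 0, 0, -0.04, 0.112, 0, 0, 0, 0.112, 0, 0, 0, 0.112]' > path.dat && python3 steer.py path.dat; echo '[0, 0, 0, 0.112, 0, 0, 0, 0.112, 0, 0, 0, 0]' > path.dat && python3 steer.py path.dat
python3 - <<'E'
from h import *
s=manip.get_state(); print(s['position'],tool(np.array([.485,-.02,.145])-s['position']))
E
```

```text
clock: 29.2
position: [0.4079, 0.255, 0.13]
ee_rot: [-0.0, -0.277, 0.961, -0.0]
contact_force: [-0.3, -0.3, -0.9]
width: 0.055
gripper_force: 0.0
clock: 29.62
position: [0.4067, 0.2548, 0.0255]
ee_rot: [-0.002, -0.275, 0.962, -0.001]
contact_force: [0.7, 0.7, 0.8]
width: 0.0549
gripper_force: 0.0
clock: 30.03
position: [0.4096, 0.2571, 0.0288]
ee_rot: [0.002, -0.276, 0.961, 0.0]
contact_force: [0.1, -1.3, 6.6]
width: 0.0274
gripper_force: 26.3
clock: 30.45
position: [0.4099, 0.2577, 0.1509]
ee_rot: [0.004, -0.108, 0.994, 0.001]
contact_force: [-0.1, -0.8, 0.1]
width: 0.0272
gripper_force: 25.4
clock: 30.7
position: [0.4079, 0.2568, 0.1478]
ee_rot: [0.001, 0.002, 1.0, 0.0]
contact_force: [-0.4, 0.4, -0.1]
width: 0.0273
gripper_force: 25.4
[0.4079403  0.25678063 0.14781251] [-0.07803864 -0.27650677  0.00275689]
```

```bash
echo '[-0.015, -0.039, 0, 0, -0.015, -0.039, 0, 0, -0.015, -0.039, 0, 0, -0.015, -0.039, 0, 0, -0.015, -0.039, 0, 0]' > path.dat && python3 steer.py path.dat; echo '[-0.015, -0.039, 0, 0, -0.017, -0.0425, 0, 0, 0, 0, 0.03, 0, 0, 0, 0.032, 0, 0, 0, 0, 0]' > path.dat && python3 steer.py path.dat; echo '[0, 0, 0, 0, 0, 0, 0, 0, 0, 0, 0, 0]' > path.dat && python3 steer.py path.dat .045; echo '[0, 0, -0.035, 0, 0, 0, -0.04, 0, 0, 0, -0.04, 0, 0, 0.035, -0.03, 0, 0, 0.035, 0, 0]' > path.dat && python3 steer.py path.dat; echo '[0, 0.04, 0, 0, 0, 0.04, 0, 0, 0, 0.04, 0, 0, 0, 0.04, 0, 0, 0, 0.03, 0, 0]' > path.dat && python3 steer.py path.dat .055; echo '[0, 0.03, 0, 0, 0, 0.02, 0, 0, 0, 0, 0, 0, 0, 0, 0, 0]' > path.dat && python3 steer.py path.dat|sed -n 2p; python3 cork.py
```

```text
clock: 31.12
position: [0.4827, 0.0605, 0.1475]
ee_rot: [0.001, -0.001, 1.0, -0.0]
contact_force: [0.3, 0.9, 0.7]
width: 0.0271
gripper_force: 25.4
clock: 31.53
position: [0.5088, -0.016, 0.0807]
ee_rot: [-0.005, 0.001, 1.0, 0.001]
contact_force: [-2.0, 0.3, 0.2]
width: 0.027
gripper_force: 25.4
clock: 31.78
position: [0.5139, -0.0152, 0.0867]
ee_rot: [0.002, 0.0, 1.0, -0.0]
contact_force: [0.4, 0.4, 0.2]
width: 0.045
gripper_force: 0.0
clock: 32.2
position: [0.5173, 0.0508, 0.2359]
ee_rot: [0.009, 0.002, 1.0, -0.001]
contact_force: [1.5, -0.1, -0.2]
width: 0.045
gripper_force: 0.0
clock: 32.62
position: [0.5128, 0.245, 0.2294]
ee_rot: [0.002, -0.001, 1.0, 0.001]
contact_force: [0.8, 0.1, -0.7]
width: 0.0548
gripper_force: 0.0
position: [0.5129, 0.2925, 0.2285]
[   0  100   37   82 1331] [ 14. 140.] xy 479 -39 [30. 86.] 0 z.04 [ 0.474 -0.018]
[333 153  31  29 544] [349. 167.] xy 505 323 [24. 30.] -51 z.04 [0.501 0.321]
[ 13 185  31  20 510] [ 28. 195.] xy 538 -39 [23. 30.] -90 z.04 [ 0.532 -0.021]
[ 304  278   84   84 5852] [344. 318.] xy 714 326 [134. 109.] 1 z.04 [0.692 0.321]
[174 282  42  24 778] [194. 291.] xy 670 133 [35. 53.] -90 z.04 [0.653 0.141]
[256 306  15  56 487] [264. 335.] xy 735 214 [92. 17.] 2 z.04 [0.718 0.22 ]
[191 355  24  18 313] [204. 364.] xy 785 127 [27. 38.] -81 z.04 [0.766 0.138]
```

```bash
echo '[0.008, 0.03, 0.02, 0, 0, 0, 0.02, -0.1133, 0, 0, 0.02, -0.1133, 0, 0, 0.02, -0.1133, 0, 0, 0.02, -0.1133]' > path.dat && python3 steer.py path.dat .055; echo '[0, 0, 0.035, -0.1133, 0, 0, 0.035, -0.1133, 0, 0, 0.03, 0, 0, 0, 0.0025, 0, 0, 0, 0, 0]' > path.dat && python3 steer.py path.dat; echo '[0, 0, 0, 0, 0, 0, 0, 0, 0, 0, 0, 0, 0, 0, 0, 0, 0, 0, 0, 0]' > path.dat && python3 steer.py path.dat 0 25; echo '[0, 0, -0.04, 0, 0, 0, -0.04, 0, 0, 0, -0.04, 0.1133, 0, 0, 0, 0.1133, 0, 0, 0, 0.1133]' > path.dat && python3 steer.py path.dat; echo '[0, 0, 0, 0.1133, 0, 0, 0, 0.1133, 0, 0, 0, 0.1133, 0, 0, 0, 0]' > path.dat && python3 steer.py path.dat
python3 - <<'E'
from h import *
s=manip.get_state(); print(s['position'],tool(np.array([.49,-.02,.145])-s['position']))
E
```

```text
clock: 33.42
position: [0.5056, 0.3198, 0.1271]
ee_rot: [0.001, -0.226, 0.974, -0.0]
contact_force: [-0.4, 0.6, -0.1]
width: 0.0551
gripper_force: 0.0
clock: 33.83
position: [0.5045, 0.3194, 0.0236]
ee_rot: [-0.002, -0.332, 0.943, -0.0]
contact_force: [-0.2, 0.2, 1.2]
width: 0.0552
gripper_force: 0.0
clock: 34.25
position: [0.5072, 0.3217, 0.0271]
ee_rot: [0.003, -0.333, 0.943, 0.0]
contact_force: [1.3, -1.0, 7.3]
width: 0.0273
gripper_force: 26.0
clock: 34.67
position: [0.5074, 0.3222, 0.1493]
ee_rot: [0.004, -0.165, 0.986, 0.001]
contact_force: [-0.5, -0.4, -0.3]
width: 0.0276
gripper_force: 25.1
clock: 35.0
position: [0.5054, 0.3212, 0.1455]
ee_rot: [0.001, 0.002, 1.0, 0.0]
contact_force: [0.1, -0.9, -0.6]
width: 0.0273
gripper_force: 25.1
[0.5053514  0.32118574 0.14551304] [ 1.40774106e-02 -3.41240950e-01  2.85010198e-04]
```

```bash
echo '[0.002, -0.04, 0, 0, 0.002, -0.04, 0, 0, 0.002, -0.04, 0, 0, 0.002, -0.04, 0, 0, 0.002, -0.04, 0, 0]' > path.dat && python3 steer.py path.dat; echo '[0.002, -0.04, 0, 0, 0.002, -0.04, 0, 0, 0, -0.04, 0, 0, 0, -0.0213, 0, 0, 0, 0, 0.03, 0]' > path.dat && python3 steer.py path.dat; echo '[0, 0, 0.03, 0, 0, 0, 0, 0, 0, 0, 0, 0]' > path.dat && python3 steer.py path.dat|head -2; echo '[0, 0, 0, 0, 0, 0, 0, 0, 0, 0, 0, 0]' > path.dat && python3 steer.py path.dat .045; echo '[0, 0, -0.035, 0, 0, 0, -0.04, 0, 0, 0, -0.04, 0, -0.02, 0.035, -0.03, 0, -0.02, 0.035, -0.02, 0]' > path.dat && python3 steer.py path.dat; echo '[-0.02, 0.03, -0.02, 0, 0, 0, 0, 0, 0, 0, 0, 0]' > path.dat && python3 steer.py path.dat|sed -n 2p;  python3 cork.py; python3 prof.py 0 485 -20
```

```text
clock: 35.42
position: [0.4946, 0.1196, 0.1451]
ee_rot: [0.001, -0.001, 1.0, -0.0]
contact_force: [0.7, -1.2, 0.2]
width: 0.0278
gripper_force: 25.1
clock: 35.83
position: [0.4956, -0.0253, 0.1194]
ee_rot: [0.007, 0.001, 1.0, -0.002]
contact_force: [0.8, -0.2, -0.4]
width: 0.0271
gripper_force: 25.1
clock: 36.08
position: [0.4895, -0.0201, 0.084]
clock: 36.33
position: [0.4919, -0.02, 0.0861]
ee_rot: [0.002, 0.0, 1.0, -0.0]
contact_force: [0.3, -0.2, 0.3]
width: 0.045
gripper_force: 0.0
clock: 36.75
position: [0.5269, 0.0406, 0.248]
ee_rot: [0.004, 0.002, 1.0, -0.001]
contact_force: [1.6, -0.1, -0.0]
width: 0.045
gripper_force: 0.0
position: [0.5472, 0.0727, 0.265]
[ 207   66   53  100 3264] [235. 110.] xy 490 -26 [112.  55.] 2 z.04 [ 0.481 -0.022]
[ 482  233   95   91 6691] [527. 277.] xy 710 358 [144. 109.] 2 z.04 [0.691 0.344]
[ 414  234   43   69 2393] [434. 266.] xy 692 227 [107.  52.] 2 z.04 [0.675 0.22 ]
[ 370  237   45   48 1012] [399. 252.] xy 679 168 [74. 59.] 1 z.04 [0.655 0.172]
-102 81 [-19.  -7.]
-94 206 [-19.   3.]
-86 277 [-19.  12.]
-78 384 [-19.  17.]
-70 333 [-18.  18.]
-62 445 [-35.  37.]
-54 722 [-35.  44.]
-46 651 [-36.  44.]
-38 361 [-36.  45.]
-30 285 [-36.  45.]
-22 326 [-36.  45.]
-14 251 [-36.  46.]
-6 246 [-36.  45.]
2 276 [-36.  46.]
10 409 [-36.  45.]
18 416 [-36.  45.]
26 376 [-35.  45.]
34 403 [-36.  45.]
42 337 [-36.  45.]
50 376 [-35.  43.]
58 348 [-35.  38.]
```

```bash
echo '[-0.0255, 0.0295, 0, 0, -0.0255, 0.0295, 0, 0, -0.0255, 0.0295, 0, 0, -0.0255, 0.0295, 0, 0, -0.0255, 0.0295, 0, 0]' > path.dat && python3 steer.py path.dat; echo '[-0.0255, 0.0295, -0.02, 0, 0, 0, 0, 0, 0, 0, 0, 0, 0, 0, 0, 0]' > path.dat && python3 steer.py path.dat|sed -n 2p
python3 - <<'E'
from h import *
for n,S in (('scene',135),('side',140)):
    i,K,T=grab(n); h=cv2.cvtColor(cv2.GaussianBlur(i,(3,3),0),cv2.COLOR_RGB2HSV); m=cv2.inRange(h,(10,S,70),(18,220,255))
    k,l,st,ce=cv2.connectedComponentsWithStats(m)
    for j in range(1,k):
        p=ray(K,T,*ce[j],.011)
        if st[j,4]>15 and .1<p[0]<.95 and abs(p[1])<.7: print(n,st[j],p.round(3)[:2])
i,K,T=grab('wrist'); save('rack',i); h=cv2.cvtColor(i,cv2.COLOR_RGB2HSV)
for z,x in ((.072,.62),(.072,.65),(.072,.70)):
    a=proj(K,T,[x,.05,z]); b=proj(K,T,[x,.45,z]); print(x,a.round(),b.round())
    prev=None; o=[]
    for y in np.arange(.06,.44,.004):
        u,v=proj(K,T,[x,y,z]).round().astype(int)
        if 0<=u<640 and 0<=v<400: o.append('%d:%d/%d/%d'%(round(y*1000),*h[v,u]))
    print(' '.join(o))
E
```

```text
clock: 37.52
position: [0.6737, 0.2178, 0.2619]
ee_rot: [-0.001, 0.002, 1.0, -0.001]
contact_force: [0.6, 0.2, -0.3]
width: 0.045
gripper_force: 0.0
position: [0.6972, 0.2448, 0.2805]
scene [138 193  29  29 199] [ 0.837 -0.437]
scene [302 225   7  11  49] [ 0.515 -0.042]
scene [434 242  49  61 170] [0.291 0.381]
scene [235 269  21  23  89] [ 0.761 -0.03 ]
scene [146 278  46  26 116] [ 0.948 -0.155]
scene [ 286  285   54   51 1486] [0.676 0.17 ]
scene [ 322  314   60   62 1864] [0.663 0.314]
side [310 221   7   6  29] [ 0.537 -0.075]
side [328 223   9   4  19] [ 0.481 -0.074]
side [338 225   9   4  21] [ 0.448 -0.071]
side [ 198  244   71   73 3252] [0.7   0.218]
side [ 71 316  97  75 182] [0.912 0.446]
side [364 320  86  58 266] [0.279 0.381]
side [ 88 393  58   2  58] [0.827 0.583]
0.62 [134. 103.] [520. 101.]
60:27/15/193 64:34/11/193 68:30/13/193 72:33/13/194 76:25/16/193 80:25/16/193 84:21/18/193 88:25/16/193 92:25/16/193 96:21/21/192 100:27/15/193 104:25/16/193 108:23/17/193 112:28/16/192 116:27/14/194 120:22/21/184 124:20/21/183 128:19/26/106 132:22/26/109 136:19/18/195 140:18/
[... 3122 characters left out ...]
20/20/193 248:20/20/190 252:19/21/191 256:20/20/191 260:21/21/193 264:20/20/190 268:20/20/190 272:13/161/65 276:16/107/165 280:15/107/159 284:15/107/159 288:15/108/161 292:15/107/162 296:15/109/162 300:15/106/164 304:15/106/163 308:15/106/163 312:15/107/165 316:15/105/165 320:14/115/109 324:15/107/164 328:15/109/159 332:15/108/161 336:15/107/160 340:15/109/162 344:15/107/160 348:15/107/164 352:15/106/163 356:15/108/163 360:15/107/162 364:15/106/166 368:18/32/175 372:23/27/76 376:23/29/79 380:20/29/80 384:21/27/65 388:19/20/180 392:19/20/181 396:17/90/179 400:17/87/179 404:17/87/179 408:17/86/178 412:17/86/178 416:17/85/177 420:17/86/177 424:17/86/177 428:17/87/176 432:17/87/175 436:17/87/175
```

No cork is left on the table. The gap between the boxes spans about y .235–.271, the cheeks' inner faces are near .1135 and .393, and the rack's yaw is about .025. Next I measure its x extents.

Run:
```python
from h import *
i,K,T=grab('wrist'); h=cv2.cvtColor(i,cv2.COLOR_RGB2HSV); print(manip.get_state()['position'],T[:3,3])
for y in (.16,.21,.33):
    o=[]
    for x in np.arange(.57,.80,.004):
        u,v=proj(K,T,[x,y,.072]).round().astype(int)
        if 0<=v<400: o.append('%d:%d/%d/%d'%(round(x*1000),*h[v,u]))
    print(y,' '.join(o))
print([p.round(4).tolist() for p in (ray(K,T,*proj(K,T,[.60,.16,.072]),.01),)])
```

```text
[0.69703927 0.24474011 0.28179051] [0.61660401 0.24572182 0.40077942]
0.16 570:35/14/194 574:25/17/192 578:34/9/193 582:30/7/193 586:33/13/193 590:33/12/194 594:30/13/193 598:27/15/193 602:30/13/194 606:27/13/193 610:30/10/180 614:15/30/134 618:21/22/118 622:15/107/159 626:15/106/163 630:15/107/160 634:14/107/160 638:15/107/159 642:15/106/159 646:15/107/160 650:15/107/162 654:15/106/163 658:15/108/161 662:15/108/163 666:15/107/164 670:15/105/160 674:15/108/158 678:15/107/158 682:15/109/157 686:15/109/157 690:15/109/157 694:15/108/160 698:15/107/164 702:15/106/166 706:15/106/164 710:15/106/164 714:15/107/165 718:15/106/166 722:15/106/161 726:15/109/159 730:15/107/157 734:15/110/156 738:15/106/159 742:14/101/159 746:18/46/187 750:17/86/174 754:17/87/175 758:17/85/179 762:17/87/179 766:17/87/176 770:17/88/174 774:17/88/171 778:17/89/167 782:17/86/177 786:17/86/181 790:17/85/183 794:17/84/185 798:16/96/141
0.21 570:17/89/167 574:17/87/170 578:17/89/167 582:17/88/168 586:16/87/167 590:17/89/167 594:17/89/170 598:18/88/168 602:16/87/168 606:17/88/163 610:16/97/110 614:26/17/119 618:15/112/
[... 836 characters left out ...]
22 618:14/118/99 622:14/116/99 626:14/117/100 630:14/117/100 634:15/115/104 638:14/114/103 642:14/115/102 646:14/114/103 650:14/114/105 654:15/113/106 658:14/113/106 662:15/116/103 666:15/104/171 670:15/105/165 674:15/107/165 678:15/105/165 682:15/105/165 686:15/106/164 690:15/108/163 694:15/107/162 698:15/105/162 702:15/107/165 706:15/106/164 710:15/107/165 714:15/107/165 718:15/108/161 722:15/107/160 726:15/108/160 730:15/107/159 734:15/106/156 738:15/121/148 742:17/77/181 746:17/86/180 750:17/86/177 754:17/87/173 758:17/86/180 762:17/86/178 766:17/86/177 770:17/86/181 774:17/86/178 778:17/87/173 782:17/88/173 786:17/86/174 790:17/86/172 794:17/85/181 798:17/88/180
[[0.5969, 0.1438, 0.01]]
```

```bash
echo '[0.019, 0.008, 0.03, -0.026, 0, 0, 0.03, 0, 0, 0, 0.03, 0, 0, 0, 0.03, 0, 0, 0, 0, 0]' > path.dat && python3 steer.py path.dat 0 20; echo '[0, 0, 0, 0, 0, 0, 0.03, 0, 0, 0, 0.02, 0, 0, 0, 0, 0, 0, 0, 0, 0]' > path.dat && python3 steer.py path.dat;  python3 - <<'E'
from h import *
i,K,T=grab('wrist'); h=cv2.cvtColor(i,cv2.COLOR_RGB2HSV)
s=manip.get_state(); print(s['position'],s['width'])
for x in (.60,.625,.64):
    print(x,' '.join('%d:%d/%d/%d'%(round(y*1000),*h[tuple(np.clip(proj(K,T,[x,y,.072]).round().astype(int)[::-1],0,[399,639]))]) for y in np.arange(.215,.29,.004)))
# gripper fingertip columns: dark low-saturation extent low in the image
g=h[...,2]<70
for v in (240,260,280,300,320): 
    w=np.where(g[v,200:440])[0]; print(v,w.min()+200 if len(w) else None,w.max()+200 if len(w) else None)
E
```

```text
clock: 38.47
position: [0.6743, 0.2523, 0.1551]
ee_rot: [-0.006, -0.012, 1.0, -0.002]
contact_force: [-1.6, -0.5, -1.3]
width: -0.0001
gripper_force: 0.0
clock: 38.88
position: [0.6797, 0.2542, 0.1134]
ee_rot: [0.001, -0.012, 1.0, 0.0]
contact_force: [0.1, -0.2, 0.8]
width: 0.0002
gripper_force: 0.0
[0.68045989 0.25450288 0.11454094] -5.0202522999050045e-05
0.6 215:17/85/178 219:17/86/178 223:17/86/177 227:17/86/177 231:17/86/177 235:17/85/179 239:16/96/117 243:16/96/120 247:16/95/118 251:16/95/118 255:15/96/120 259:16/93/123 263:16/95/123 267:17/93/123 271:16/93/123 275:16/95/124 279:16/95/123 283:17/94/122 287:16/96/122
0.625 215:15/104/176 219:15/102/177 223:15/109/119 227:14/115/111 231:14/116/79 235:13/115/71 239:20/24/127 243:22/22/125 247:20/24/126 251:20/24/125 255:20/24/127 259:22/23/124 263:18/24/126 267:17/30/120 271:13/130/88 275:14/112/112 279:15/115/109 283:14/113/108 287:14/114/112
0.64 215:15/103/173 219:16/103/175 223:15/103/173 227:14/115/100 231:14/116/88 235:15/116/66 239:20/24/127 243:20/24/125 247:19/22/125 251:23/24/125 255:20/24/126 259:18/24/125 263:18/26/126 267:21/19/132 271:13/135/89 275:15/112/107 279:14/111/110 283:14/110/111 287:15/114/112
240 200 432
260 202 349
280 205 429
300 208 427
320 200 439
```

```bash
echo '[0, -0.002, 0.02, 0, 0, 0, 0.015, 0, 0, 0, 0.01, 0, 0, 0, 0.007, 0, 0, 0, 0, 0]' > path.dat && python3 steer.py path.dat; echo '[0, 0, 0, 0, 0, 0, 0, 0, 0, 0, 0, 0, 0, 0, 0, 0, 0, 0, 0, 0]' > path.dat && python3 steer.py path.dat .03; echo '[0, 0, 0.006, 0, 0, 0, 0, 0, 0, 0, 0, 0, 0, 0, 0, 0, 0, 0, 0, 0]' > path.dat && python3 steer.py path.dat .045;  echo '[0, 0, 0.003, 0, 0, 0, 0, 0, 0, 0, 0, 0, 0, 0, 0, 0, 0, 0, 0, 0]' > path.dat && python3 steer.py path.dat .058
```

```text
clock: 39.35
position: [0.6791, 0.2523, 0.0597]
ee_rot: [-0.0, -0.012, 1.0, -0.0]
contact_force: [-0.2, -1.2, 0.2]
width: -0.0
gripper_force: 0.0
clock: 39.77
position: [0.6799, 0.2525, 0.0611]
ee_rot: [0.001, -0.012, 1.0, 0.0]
contact_force: [-0.3, -0.2, 4.0]
width: 0.0302
gripper_force: 3.5
clock: 40.18
position: [0.6804, 0.2527, 0.0554]
ee_rot: [0.002, -0.012, 1.0, 0.0]
contact_force: [0.9, 0.1, 5.6]
width: 0.0448
gripper_force: 4.7
clock: 40.6
position: [0.6805, 0.2526, 0.0525]
ee_rot: [0.002, -0.012, 1.0, 0.0]
contact_force: [0.5, -0.1, 6.0]
width: 0.0578
gripper_force: 5.6
```

```bash
echo '[0, 0, 0, 0, 0, 0, 0, 0, 0, 0, 0, 0]' > path.dat && python3 steer.py path.dat .04; echo '[0, 0, -0.03, 0, 0, 0, -0.04, 0, 0, 0, -0.04, 0, 0, 0, -0.04, 0, 0, 0, -0.04, 0]' > path.dat && python3 steer.py path.dat; echo '[0, 0, -0.03, 0, 0, 0, 0, 0, 0, 0, 0, 0]' > path.dat && python3 steer.py path.dat|sed -n 2p
cat > rk.py <<'E'
from h import *
i,K,T=grab('wrist'); h=cv2.cvtColor(i,cv2.COLOR_RGB2HSV); m=(abs(h[...,0].astype(int)-15)<4)&(h[...,1]>70)
for x in (.625,.65,.675,.70):
    ys=np.arange(.06,.45,.001); uv=[proj(K,T,[x,y,.072]).round().astype(int) for y in ys]
    b=np.array([m[v,u] if 0<=u<640 and 0<=v<400 else 0 for u,v in uv]).astype(int); e=np.flatnonzero(np.diff(b)); print(x,[(round(ys[k+1]*1000),'+' if b[k+1] else '-') for k in e])
for y in (.14,.18,.32,.35):
    xs=np.arange(.57,.80,.001); uv=[proj(K,T,[x,y,.072]).round().astype(int) for x in xs]
    b=np.array([(m[v,u] and h[v,u,1]>98) if 0<=u<640 and 0<=v<400 else 0 for u,v in uv]).astype(int); e=np.flatnonzero(np.diff(b)); print('y',y,[(round(xs[k+1]*1000),'+' if b[k+1] else '-') for k in e])
E
python3 rk.py
```

```text
clock: 40.85
position: [0.6786, 0.2523, 0.0504]
ee_rot: [-0.001, -0.012, 1.0, -0.0]
contact_force: [-0.5, -1.1, 1.9]
width: 0.0405
gripper_force: 0.6
clock: 41.27
position: [0.6784, 0.2523, 0.2419]
ee_rot: [-0.001, -0.012, 1.0, -0.0]
contact_force: [1.1, 0.2, -0.5]
width: 0.0395
gripper_force: 0.0
position: [0.6797, 0.2526, 0.2731]
0.625 [(63, '+'), (108, '-'), (120, '+'), (216, '-'), (289, '+'), (385, '-'), (393, '+')]
0.65 [(79, '+'), (109, '-'), (120, '+'), (217, '-'), (289, '+'), (385, '-'), (393, '+')]
0.675 [(71, '+'), (110, '-'), (120, '+'), (218, '-'), (289, '+'), (385, '-'), (394, '+')]
0.7 [(110, '-'), (121, '+'), (219, '-'), (290, '+'), (386, '-'), (395, '+')]
y 0.14 [(620, '+'), (743, '-')]
y 0.18 [(617, '+'), (740, '-'), (780, '+'), (781, '-')]
y 0.32 [(571, '-'), (574, '+'), (576, '-'), (577, '+'), (578, '-'), (581, '+'), (582, '-'), (583, '+'), (584, '-'), (585, '+'), (587, '-'), (589, '+'), (590, '-'), (593, '+'), (594, '-'), (602, '+'), (603, '-'), (605, '+'), (606, '-'), (616, '+'), (740, '-')]
y 0.35 [(571, '-'), (572, '+'), (573, '-'), (575, '+'), (577, '-'), (580, '+'), (582, '-'), (592, '+'), (595, '-'), (604, '+'), (606, '-'), (615, '+'), (738, '-')]
```

```bash
echo '[0, 0, 0.04, 0, 0, 0, 0.04, 0, 0, 0, 0.04, 0, 0, 0, 0.04, 0, 0, 0, 0.03, 0]' > path.dat && python3 steer.py path.dat .04; echo '[0, 0, 0.02, 0, 0, 0, 0.012, 0, 0, 0, 0, 0, 0, 0, 0, 0]' > path.dat && python3 steer.py path.dat|sed -n 2p; echo '[0, 0, 0, 0, 0, 0, 0, 0, 0, 0, 0, 0, 0, 0, 0, 0, 0, 0, 0, 0]' > path.dat && python3 steer.py path.dat .063; echo '[0, 0, 0, 0, 0, 0, 0, 0, 0, 0, 0, 0]' > path.dat && python3 steer.py path.dat .045; echo '[0, 0, -0.03, 0, 0, 0, -0.04, 0, 0, 0, -0.04, 0, 0, 0, -0.04, 0, 0, 0, -0.04, 0]' > path.dat && python3 steer.py path.dat|sed -n 2p; echo '[0, 0, -0.03, 0, 0, 0, 0, 0, 0, 0, 0, 0]' > path.dat && python3 steer.py path.dat|sed -n 2p; python3 rk.py | head -6
```

```text
clock: 41.98
position: [0.6752, 0.2513, 0.0741]
ee_rot: [-0.005, -0.012, 1.0, -0.001]
contact_force: [0.4, -0.0, -0.7]
width: 0.04
gripper_force: 0.0
position: [0.6757, 0.2516, 0.05]
clock: 42.73
position: [0.6767, 0.249, 0.0505]
ee_rot: [-0.002, -0.012, 1.0, -0.003]
contact_force: [-7.4, -8.4, 19.0]
width: 0.0626
gripper_force: 18.5
clock: 42.98
position: [0.6772, 0.2528, 0.0515]
ee_rot: [-0.001, -0.012, 1.0, 0.0]
contact_force: [-7.3, 2.8, 19.8]
width: 0.0453
gripper_force: 9.5
position: [0.6777, 0.2521, 0.2381]
position: [0.6792, 0.2525, 0.2694]
0.625 [(69, '+'), (108, '-'), (114, '+'), (211, '-'), (289, '+'), (385, '-'), (393, '+')]
0.65 [(79, '+'), (110, '-'), (115, '+'), (212, '-'), (289, '+'), (385, '-'), (394, '+')]
0.675 [(72, '+'), (110, '-'), (115, '+'), (213, '-'), (290, '+'), (387, '-'), (395, '+')]
0.7 [(111, '-'), (117, '+'), (214, '-'), (291, '+'), (388, '-'), (395, '+')]
y 0.14 [(620, '+'), (743, '-'), (798, '+'), (799, '-')]
y 0.18 [(617, '+'), (740, '-')]
```

The gap is now about 92 mm, centred at y = .2515, and the boxes stand straight. Now for the caddy.

```bash
echo '[0.0278, -0.0265, 0, 0, 0.0278, -0.0265, 0, 0, 0.0278, -0.0265, 0, 0, 0.0278, -0.0265, 0, 0, 0.0278, -0.0265, 0, 0]' > path.dat && python3 steer.py path.dat .05; echo '[0.0278, -0.0265, 0, 0, 0.0278, -0.0265, 0, 0, 0.0278, -0.0265, 0, 0, 0.0278, -0.0265, 0, 0, 0.0278, -0.0265, 0, 0]' > path.dat && python3 steer.py path.dat|sed -n 2p;echo '[0, 0, 0.03, 0.026, 0, 0, 0, 0, 0, 0, 0, 0, 0, 0, 0, 0]' > path.dat && python3 steer.py path.dat; python3 prof.py 0 485 -20; python3 cork.py|head -3
python3 - <<'E'
from h import *
s=manip.get_state();print(s['position'])
i,K,T=grab('wrist'); h=cv2.cvtColor(i,cv2.COLOR_RGB2HSV); m=cv2.inRange(h,(4,100,0),(13,255,110))
# handle top at z=.105, rearmost rows
P=np.array([ray(K,T,u,v,.105)[:2] for v,u in np.argwhere(m)])*1000; P=P[(P[:,0]>300)&(P[:,0]<415)&(abs(P[:,1]+20)<40)]
for x in range(376,424,6):
    q=P[(P[:,0]>=x)&(P[:,0]<x+6)]
    if len(q)>2: print(x,len(q),np.percentile(q[:,1],[2,98]).round(1))
E
```

```text
clock: 44.12
position: [0.54, 0.1154, 0.2649]
ee_rot: [-0.004, -0.012, 1.0, -0.0]
contact_force: [1.0, -0.1, 0.2]
width: 0.05
gripper_force: 0.0
position: [0.4041, -0.0197, 0.2658]
clock: 44.87
position: [0.4077, -0.0187, 0.2381]
ee_rot: [-0.001, 0.001, 1.0, 0.0]
contact_force: [0.2, -0.2, 0.2]
width: 0.0498
gripper_force: 0.0
-102 27 [-3.  3.]
-94 73 [-4.  4.]
-86 81 [-6.  4.]
-78 226 [-28.  30.]
-70 510 [-31.  33.]
-62 488 [-35.  34.]
-54 313 [-37.  36.]
-46 214 [-36.  37.]
-38 210 [-37.  37.]
-30 172 [-37.  36.]
-22 124 [-36.  37.]
-14 86 [-37.  37.]
-6 256 [-37.  37.]
2 298 [-36.  36.]
10 288 [-36.  36.]
18 251 [-37.  37.]
26 270 [-36.  36.]
34 247 [-36.  37.]
42 238 [-36.  36.]
50 347 [-36.  35.]
58 249 [-35.  36.]
[  0  43  28  25 497] [13. 56.] xy 287 -330 [26. 18.] 73 z.04 [ 0.289 -0.314]
[292 197  22  44 817] [302. 218.] xy 466 -41 [56. 24.] 2 z.04 [ 0.458 -0.041]
[317 201  19  21 313] [327. 211.] xy 456 -13 [25. 22.] 1 z.04 [ 0.449 -0.013]
[ 0.40859002 -0.01868788  0.23908944]
376 60 [-23.8 -17. ]
382 67 [-25.5 -16.4]
388 73 [-26.1 -16.1]
394 364 [-46.5   5.6]
400 455 [-48.5   7.6]
406 408 [-51.3   9.5]
412 129 [-51.9  10. ]
```

```bash
python3 cork.py|tail -n +2; echo '[0, -0.0015, 0.04, 0, 0, 0, 0.04, 0, 0, 0, 0.04, 0, 0, 0, 0.0285, 0, 0, 0, 0, 0]' > path.dat && python3 steer.py path.dat .05; echo '[0, 0, 0, 0, 0, 0, 0, 0, 0, 0, 0, 0, 0, 0, 0, 0, 0, 0, 0, 0]' > path.dat && python3 steer.py path.dat 0 80; echo '[0, 0, -0.02, 0, 0, 0, -0.02, 0, 0, 0, -0.02, -0.026, 0, 0, 0, 0, 0, 0, 0, 0]' > path.dat && python3 steer.py path.dat
python3 - <<'E'
from h import *
r=.026; d=lambda a,b:np.array([.678+a*np.cos(r)-b*np.sin(r),.2513+a*np.sin(r)+b*np.cos(r)])
s=manip.get_state()['position']
for a in (-.077-.16,-.077-.004): t=d(a,0); print(t.round(4),tool([*(t-s[:2]),0]).round(4))
E
```

```text
[292 196  22  44 819] [302. 217.] xy 465 -41 [56. 24.] 2 z.04 [ 0.457 -0.041]
[ 308  200   39   63 1282] [326. 232.] xy 486 -10 [45. 85.] -11 z.04 [ 0.476 -0.013]
[314 268  24  17 371] [325. 276.] xy 546 -13 [30. 24.] 90 z.04 [ 0.535 -0.014]
[131 279  36  11 166] [150. 284.] xy 559 -243 [10. 50.] -77 z.04 [ 0.546 -0.229]
[355 323  10  12  64] [360. 328.] xy 629 34 [22. 10.] 21 z.04 [0.612 0.031]
[ 571  349   69   51 3146] [608. 374.] xy 713 401 [ 96. 109.] -89 z.04 [0.69  0.377]
[ 425  354   45   46 1249] [442. 381.] xy 728 153 [112.  50.] 34 z.04 [0.704 0.149]
[205 357   8  15  90] [208. 364.] xy 692 -181 [10. 26.] -7 z.04 [ 0.672 -0.173]
clock: 45.48
position: [0.4039, -0.0195, 0.0863]
ee_rot: [-0.005, 0.0, 1.0, 0.001]
contact_force: [-1.1, 1.7, -0.1]
width: 0.0495
gripper_force: 0.0
clock: 45.9
position: [0.4096, -0.0211, 0.0924]
ee_rot: [0.003, 0.001, 1.0, -0.001]
contact_force: [0.6, -1.7, 7.7]
width: 0.0107
gripper_force: 78.8
clock: 46.32
position: [0.408, -0.0209, 0.1514]
ee_rot: [0.002, -0.012, 1.0, -0.0]
contact_force: [-0.3, -0.7, -2.8]
width: 0.0111
gripper_force: 78.2
[0.4411 0.2451] [-3.930e-02  2.651e-01 -1.000e-04]
[0.597  0.2492] [-0.1953  0.2655  0.0004]
```

```bash
echo '[-0.006, 0.036, 0, 0, -0.006, 0.036, 0, 0, -0.006, 0.036, 0, 0, -0.006, 0.036, 0, 0, -0.006, 0.036, 0, 0]' > path.dat && python3 steer.py path.dat; echo '[-0.006, 0.036, 0, 0, -0.0033, 0.036, 0, 0, 0, 0.0131, 0, 0, 0, 0, 0.02, 0, 0, 0, 0.02, 0]' > path.dat && python3 steer.py path.dat|sed -n 2p; echo '[0, 0, 0.004, 0, 0, 0, 0, 0, 0, 0, 0, 0, 0, 0, 0, 0]' > path.dat && python3 steer.py path.dat
python3 - <<'E'
from h import *
r=.026; d=lambda a,b:np.array([.678+a*np.cos(r)-b*np.sin(r),.2513+a*np.sin(r)+b*np.cos(r)])
s=manip.get_state()['position']
for a in (-.077-.16,-.077-.004): t=d(a,0); print(t.round(4),tool([*(t-s[:2]),0]).round(4))
i,K,T=grab('wrist'); h=cv2.cvtColor(i,cv2.COLOR_RGB2HSV)
m=cv2.inRange(h,(4,100,0),(12,255,110))
for v in range(150,260,15):
    w=np.flatnonzero(m[v]); print(v,[ (ray(K,T,u,v,.078)*1000).round()[:2].tolist() for u in (w.min(),w.max())] if len(w) else None)
E
```

```text
clock: 46.73
position: [0.4318, 0.1613, 0.1489]
ee_rot: [-0.001, -0.011, 1.0, -0.0]
contact_force: [0.7, -0.9, -0.6]
width: 0.0111
gripper_force: 78.6
position: [0.4403, 0.2464, 0.1094]
clock: 47.48
position: [0.4411, 0.2451, 0.107]
ee_rot: [0.001, -0.012, 1.0, 0.0]
contact_force: [0.1, -0.5, -2.4]
width: 0.0108
gripper_force: 78.8
[0.4411 0.2451] [-0.  0.  0.]
[0.597  0.2492] [-0.156   0.0005  0.0002]
150 None
165 None
180 None
195 [[408.0, 241.0], [408.0, 249.0]]
210 [[417.0, 241.0], [416.0, 250.0]]
225 [[426.0, 219.0], [424.0, 271.0]]
240 [[435.0, 216.0], [433.0, 275.0]]
255 [[444.0, 213.0], [442.0, 279.0]]
```

```bash
echo '[-0.02, 0, 0, 0, -0.02, 0, 0, 0, -0.015, 0, 0, 0, -0.01, 0, 0, 0, 0, 0, 0, 0]' > path.dat && python3 steer.py path.dat; echo '[-0.02, 0, 0, 0, -0.02, 0, 0, 0, -0.02, 0, 0, 0, -0.01, 0, 0, 0, 0, 0, 0, 0]' > path.dat && python3 steer.py path.dat
```

```text
clock: 47.95
position: [0.5085, 0.2469, 0.1073]
ee_rot: [0.002, -0.011, 1.0, 0.0]
contact_force: [-0.0, 0.2, -2.1]
width: 0.0113
gripper_force: 78.8
clock: 48.37
position: [0.5771, 0.2484, 0.1066]
ee_rot: [0.001, -0.012, 1.0, 0.0]
contact_force: [-0.0, 0.0, -2.2]
width: 0.0109
gripper_force: 78.8
```

```bash
echo '[-0.01, 0, 0, 0, -0.009, 0, 0, 0, 0, 0, 0.003, 0, 0, 0, 0.002, 0, 0, 0, 0, 0]' > path.dat && python3 steer.py path.dat; echo '[0, 0, 0.001, 0, 0, 0, 0.001, 0, 0, 0, 0, 0, 0, 0, 0, 0]' > path.dat && python3 steer.py path.dat
```

```text
clock: 48.78
position: [0.5953, 0.2491, 0.1025]
ee_rot: [0.002, -0.012, 1.0, 0.0]
contact_force: [2.2, -0.4, 1.4]
width: 0.0112
gripper_force: 79.4
clock: 49.12
position: [0.5953, 0.2491, 0.1025]
ee_rot: [0.002, -0.012, 1.0, 0.0]
contact_force: [-1.5, -1.2, 10.8]
width: 0.011
gripper_force: 81.2
```

```bash
echo '[0, 0, 0, 0, 0, 0, 0, 0, 0, 0, 0, 0, 0, 0, 0, 0]' > path.dat && python3 steer.py path.dat .045; echo '[0, 0, -0.03, 0, 0, 0, -0.03, 0, 0, 0, -0.04, 0, 0, 0, -0.04, 0, -0.03, 0, -0.04, 0]' > path.dat && python3 steer.py path.dat|sed -n 2p; echo '[-0.03, 0, 0, 0, -0.03, 0, 0, 0, 0, 0, 0, 0, 0, 0, 0, 0]' > path.dat && python3 steer.py path.dat|sed -n 2p; python3 rk.py; python3 cork.py
python3 - <<'E'
from h import *
yaw=.026; i,K,T=grab('wrist'); h=cv2.cvtColor(i,cv2.COLOR_RGB2HSV); m=cv2.inRange(h,(4,100,0),(12,255,110))
P=np.array([ray(K,T,u,v,.072)[:2] for v,u in np.argwhere(m)])*1000-[678,251.3]; c,s=np.cos(yaw),np.sin(yaw); Q=P@np.array([[c,-s],[s,c]])
Q=Q[(abs(Q)<[110,60]).all(1)]
for x in range(-110,110,8):
    q=Q[(Q[:,0]>=x)&(Q[:,0]<x+8)]
    if len(q)>3: print(x+4,len(q),np.percentile(q[:,1],[2,98]).round())
E
```

```text
clock: 49.45
position: [0.5938, 0.2489, 0.0989]
ee_rot: [-0.001, -0.012, 1.0, -0.0]
contact_force: [-1.1, -0.3, -0.3]
width: 0.0451
gripper_force: 0.0
position: [0.6156, 0.2499, 0.2758]
position: [0.68, 0.2507, 0.2706]
0.625 [(77, '+'), (109, '-'), (114, '+'), (211, '-'), (219, '+'), (220, '-'), (229, '+'), (272, '-'), (273, '+'), (274, '-'), (276, '+'), (277, '-'), (279, '+'), (280, '-'), (281, '+'), (282, '-'), (288, '+'), (385, '-'), (393, '+')]
0.65 [(79, '+'), (109, '-'), (114, '+'), (212, '-'), (214, '+'), (215, '-'), (217, '+'), (219, '-'), (220, '+'), (221, '-'), (223, '+'), (224, '-'), (229, '+'), (251, '-'), (253, '+'), (280, '-'), (285, '+'), (288, '-'), (289, '+'), (386, '-'), (394, '+')]
0.675 [(72, '+'), (110, '-'), (116, '+'), (212, '-'), (216, '+'), (217, '-'), (223, '+'), (225, '-'), (226, '+'), (228, '-'), (231, '+'), (232, '-'), (243, '+'), (266, '-'), (285, '+'), (286, '-'), (287, '+'), (288, '-'), (290, '+'), (386, '-'), (394, '+')]
0.7 [(111, '-'), (116, '+'), (213, '-'), (221, '+'), (222, '-'), (231, '+'), (232, '-'), (234, '+'), (236, '-'), (237, '+'), (239, '
[... 335 characters left out ...]
, (605, '+'), (606, '-'), (615, '+'), (738, '-')]
[ 300  111   49   98 2867] [323. 154.] xy 673 254 [121.  59.] 0 z.04 [0.66  0.252]
[ 190  116   95  112 9374] [239. 171.] xy 692 149 [142. 108.] 2 z.04 [0.682 0.153]
[ 358  117   95  113 9434] [403. 173.] xy 689 352 [144. 108.] 2 z.04 [0.68  0.348]
-106 11 [-4.  5.]
-98 113 [-5.  7.]
-90 108 [-4.  7.]
-82 98 [-5.  7.]
-74 159 [-32.  33.]
-66 437 [-36.  36.]
-58 238 [-36.  38.]
-50 224 [-36.  38.]
-42 289 [-36.  38.]
-34 252 [-36.  38.]
-26 182 [-37.  38.]
-18 277 [-36.  38.]
-10 340 [-35.  37.]
-2 336 [-35.  38.]
6 329 [-36.  37.]
14 314 [-36.  38.]
22 294 [-36.  38.]
30 294 [-36.  37.]
38 384 [-35.  37.]
46 376 [-35.  37.]
54 130 [-35.  36.]
```

The caddy is in, upright and in line, about 6–9 mm forward of the rack's origin. I'll nudge it back a few mm with closed fingers behind the handle for margin.

```bash
echo '[0.035, 0, 0, 0, 0.035, 0, 0, 0, 0.035, 0, 0, 0, 0.03, 0, 0, 0, 0, 0, 0, 0]' > path.dat && python3 steer.py path.dat 0 20; echo '[0, 0, 0.04, 0, 0, 0, 0.04, 0, 0, 0, 0.04, 0, 0, 0, 0.04, 0, 0, 0, 0.035, 0]' > path.dat && python3 steer.py path.dat|sed -n 2p; echo '[0, 0, 0, 0, -0.01, 0, 0, 0, -0.006, 0, 0, 0, -0.004, 0, 0, 0, 0, 0, 0, 0]' > path.dat && python3 steer.py path.dat; echo '[-0.004, 0, 0, 0, 0, 0, 0, 0, -0.003, 0, 0, 0, 0, 0, 0, 0]' > path.dat && python3 steer.py path.dat
```

```text
clock: 50.77
position: [0.5364, 0.2476, 0.2734]
ee_rot: [-0.003, -0.013, 1.0, -0.0]
contact_force: [-1.1, -0.3, -0.3]
width: 0.0002
gripper_force: 0.0
position: [0.5428, 0.2476, 0.0761]
clock: 51.6
position: [0.5676, 0.2488, 0.0804]
ee_rot: [0.003, -0.012, 1.0, 0.001]
contact_force: [1.0, -0.4, 0.5]
width: 0.0
gripper_force: 0.0
clock: 51.93
position: [0.5716, 0.2484, 0.0781]
ee_rot: [0.0, -0.012, 1.0, 0.0]
contact_force: [-0.6, -0.6, 0.2]
width: -0.0001
gripper_force: 0.0
```

```bash
echo '[-0.002, 0, 0, 0, 0, 0, 0, 0, 0, 0, 0, 0]' > path.dat && python3 steer.py path.dat|sed -n '2p;4p'; echo '[-0.002, 0, 0, 0, 0, 0, 0, 0, 0, 0, 0, 0]' > path.dat && python3 steer.py path.dat|sed -n '2p;4p'; echo '[-0.002, 0, 0, 0, 0, 0, 0, 0, 0, 0, 0, 0]' > path.dat && python3 steer.py path.dat|sed -n '2p;4p'
```

```text
position: [0.5733, 0.2484, 0.0776]
contact_force: [-1.0, -0.0, 1.1]
position: [0.5756, 0.2485, 0.0776]
contact_force: [-0.9, 0.6, -0.1]
position: [0.5763, 0.2482, 0.0773]
contact_force: [-5.7, -0.7, 0.5]
```

It has reached the back wall (−5.7 N). Backing off and checking.

```bash
echo '[0.015, 0, 0, 0, 0.02, 0, 0, 0, 0.02, 0, 0, 0, 0, 0, -0.04, 0, 0, 0, -0.04, 0]' > path.dat && python3 steer.py path.dat; echo '[0, 0, -0.04, 0, -0.03, 0, -0.04, 0, -0.04, 0, -0.035, 0, -0.04, 0, 0, 0, -0.04, 0, 0, 0]' > path.dat && python3 steer.py path.dat|sed -n 2p;  echo '[-0.005, 0, 0, 0, 0, 0, 0, 0, 0, 0, 0, 0]' > path.dat && python3 steer.py path.dat|sed -n 2p; python3 rk.py|tail -4; python3 cork.py
python3 - <<'E'
from h import *
yaw=.026; i,K,T=grab('wrist'); h=cv2.cvtColor(i,cv2.COLOR_RGB2HSV); m=cv2.inRange(h,(4,100,0),(12,255,110))
P=np.array([ray(K,T,u,v,.072)[:2] for v,u in np.argwhere(m)])*1000-[678,251.3]; c,s=np.cos(yaw),np.sin(yaw); Q=P@np.array([[c,-s],[s,c]])
Q=Q[(abs(Q)<[110,60]).all(1)]
for x in range(-80,80,4):
    q=Q[(Q[:,0]>=x)&(Q[:,0]<x+4)]
    if len(q)>3 and abs(x)>44: print(x+2,len(q),np.percentile(q[:,1],[2,98]).round())
for n,S in (('scene',135),('side',140)):
    i,K,T=grab(n); h=cv2.cvtColor(cv2.GaussianBlur(i,(3,3),0),cv2.COLOR_RGB2HSV); m=cv2.inRange(h,(10,S,70),(18,220,255))
    k,l,st,ce=cv2.connectedComponentsWithStats(m)
    for j in range(1,k):
        p=ray(K,T,*ce[j],.011)
        if st[j,4]>15 and .1<p[0]<.95 and abs(p[1])<.7: print(n,st[j],p.round(3)[:2])
E
```

```text
clock: 53.1
position: [0.5194, 0.2463, 0.1556]
ee_rot: [-0.003, -0.012, 1.0, -0.001]
contact_force: [2.2, 0.8, 0.8]
width: -0.0
gripper_force: 0.0
position: [0.6623, 0.2511, 0.2631]
position: [0.6639, 0.2505, 0.2576]
y 0.14 [(619, '+'), (744, '-')]
y 0.18 [(616, '+'), (740, '-')]
y 0.32 [(572, '+'), (573, '-'), (581, '+'), (583, '-'), (602, '+'), (603, '-'), (616, '+'), (741, '-')]
y 0.35 [(600, '+'), (603, '-'), (614, '+'), (739, '-')]
[ 187  130   96  116 9700] [237. 187.] xy 694 148 [147. 109.] 2 z.04 [0.684 0.153]
[ 359  131   97  116 9843] [405. 189.] xy 690 353 [148. 109.] 2 z.04 [0.681 0.348]
[ 299  141   50   95 2811] [322. 182.] xy 691 254 [120.  59.] 1 z.04 [0.675 0.252]
-78 62 [-6.  6.]
-74 48 [-5.  6.]
-70 45 [-5.  6.]
-66 48 [-5.  6.]
-62 261 [-31.  33.]
-58 285 [-35.  36.]
-54 216 [-36.  37.]
-50 129 [-37.  38.]
-46 129 [-37.  37.]
50 193 [-35.  36.]
54 198 [-35.  36.]
58 163 [-35.  36.]
62 136 [-35.  37.]
66 16 [20. 36.]
scene [138 193  29  29 190] [ 0.837 -0.438]
scene [434 242  49  61 177] [0.289 0.38 ]
scene [235 269  21  23  96] [ 0.76 -0.03]
scene [ 281  276  106  105 4454] [0.667 0.251]
scene [174 297  14   7  16] [ 0.936 -0.1  ]
side [ 218  236   52   28 1046] [0.704 0.088]
side [ 194  262   64   55 2118] [0.7   0.273]
side [ 71 316  97  75 190] [0.912 0.45 ]
side [364 320  85  57 264] [0.278 0.38 ]
side [105 394  39   1  39] [0.812 0.581]
```

```bash
python3 -c "
from rig import manip
print(manip.sign_off())"
```

```text
the job is handed in; nothing more can be done
None
```

I handed the job in at about 53 s. On my last measurements the caddy stands upright in the rack, level with the boxes, with what I count as all seven cork blocks (by mask area and weight) inside. No cork is left on the table or in the chute; the result of the judging was not shown. Once, while I was letting go of a block, the fingers caught the caddy and carried it about 0.2 m across the table; it landed upright with its blocks inside, and I moved it back.

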